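# Feed a culture-bottle rack to the reader

### The arm

A 7-joint arm with a two-finger parallel gripper is mounted at the origin on the work surface. World frame = base frame: x ahead of the robot, y to its left, z up, the work surface at z = 0. Lengths are in m, angles in rad, forces in N, time in s.
With the tool pointing down it reaches from about 0.4 to 0.85 m from the base axis. Payload 10.4 kg.
Tool frame: the origin (TCP) lies between the finger pads; the fingertips stand 19 mm ahead of it and the grasp point (between the pads) is the TCP; z points along the fingers, x is the direction in which the jaws open and shut, and the axes are right-handed (so a half turn about z gives the same grasp; the last joint's range is limited). The gripper opens to 87 mm and grips with 3 to 60 N. Pads are 19 mm wide; open, the fingers measure 117 mm over their backs; the gripper's body (75 mm by 190 mm) begins 51 mm behind the grasp point.
Start: joints at [-1.156, 0.332, -0.065, 1.46, 0.022, 1.35, -0.088], TCP at [0.265, 0.566, 0.242] pointing down, gripper open.
Joint ranges: [-2.6, 2.6], [-0.5, 2.12], [-1.47, 1.34], [0.16, 2.42], [-1.27, 4.41], [0.06, 2.06], [-2.6, 2.6]. Speed limits (rad/s): [2.22, 2.22, 2.79, 2.79, 3.14, 3.14, 3.14].

### API

Orientations are given as a unit quaternion [x, y, z, w].
In Python, from bench import * gives the robot as it stands.
- The arm moves only by the tool step_arm, never from a script. Its argument "commands" is a list of rows, each a list of 6 numbers: the shift along the tool's x, y, z in m, then the turn, a rotation vector about the tool's x, y, z in rad. In form: [[tx, ty, tz, rx, ry, rz], ...]. A call has 1 to 12 rows; each row shifts and turns the commanded pose from where the row before left it, along the tool's axes as they then stand; what a row does not reach is not made up. A row lasts 1/10 s, in which the tool goes at most 50 mm and 8.59 degrees, less where a joint would pass 70% of its speed; a pose out of reach is approached as far as the arm can. A call with a gripper value outside its range is refused whole. "gripper" is the opening, from 0 (shut) to 1 (fully open), set as the call begins (left out, the last holds). The fingers move at their own pace and stop on an object; "grip_force" is the grip in N (left out, the last holds). Time passes only in rows, so rows that do not move let the fingers close. It gives the time, the measured TCP pose, the force and the opening at its end, in the units of the state.
- read_state(): the state, without advancing time (a new reading comes with each control period).
- camera(name): name is "scene" or "side" or "wrist"; returns the picture (400x640x3 uint8, red, green, blue); there is no depth.
- get_calibration(name): a dict with "fx", "fy", "cx", "cy" (pixels), "R" (3x3) and "t" (3): a world point X has camera coordinates R X + t. Camera axes: x right, y down, z forward; pixel columns grow to the right and rows downward; lengths in m; the calibration is good to about 2 mm. A picture is of the moment at which its call begins: read the wrist's pose just before it. get_calibration takes no time and is no camera call; for the wrist camera it gives the pose at the moment of the call.
- close_job(): hands the job in, once; it reports no verdict.
The state is a dict: "time": time; "joint_positions": joint angles; "joint_vel": joint speeds; "joint_torque": joint torques, N m; "ee_pos": TCP position; "eef_rot": TCP orientation; "ft_force": force on the tool from outside, world axes, zero at the start; "torque": the same for the moment, N m; "width": finger opening in m.
Only numpy, scipy, OpenCV 4.12 (cv2) and the standard library are available. Lean on these libraries where they do the work, as an engineer would, in place of code of your own. Each camera call takes 0.05 s, during which the arm holds its last target. There are 200 camera calls.

### The job

Move the finished bottles that stand in the rack on the feed lane into the white returns tray, and load all the culture bottles that wait on the bench into the rack, upright, one to a cell; set bottles down, do not drop them. Then turn the turntable by pushing its posts until its slot faces the lane, slide the rack, without lifting it, along the lane and right home against the stop in the slot, and push the turntable round until the open end of the slot points at the reader's steel pointer. Leave the specimen cup and the roll of tape where they are.

Things in the scene. Friction and masses are not known exactly. Their poses are not given: they have to be found in the camera images.
- bottle1_mid (a point): amber glass culture bottle with white label and crimped aluminium cap, standing on the bench: body 34 mm in diameter up to 68 mm, then a neck and a 26 mm cap, 95 mm tall, 130 g, heavy-bottomed. This point: on its axis, half-way up (47.5 mm above its foot), z up along the bottle. Two to four bottles are there in a run (None: absent)
- bottle2_mid (a point): amber glass culture bottle with white label and crimped aluminium cap, standing on the bench: body 34 mm in diameter up to 68 mm, then a neck and a 26 mm cap, 95 mm tall, 130 g, heavy-bottomed. This point: on its axis, half-way up (47.5 mm above its foot), z up along the bottle. Two to four bottles are there in a run (None: absent)
- bottle3_mid (a point): amber glass culture bottle with white label and crimped aluminium cap, standing on the bench: body 34 mm in diameter up to 68 mm, then a neck and a 26 mm cap, 95 mm tall, 130 g, heavy-bottomed. This point: on its axis, half-way up (47.5 mm above its foot), z up along the bottle. Two to four bottles are there in a run (None: absent)
- bottle4_mid (a point): amber glass culture bottle with white label and crimped aluminium cap, standing on the bench: body 34 mm in diameter up to 68 mm, then a neck and a 26 mm cap, 95 mm tall, 130 g, heavy-bottomed. This point: on its axis, half-way up (47.5 mm above its foot), z up along the bottle. Two to four bottles are there in a run (None: absent)
- rack_mid (a point): light grey plastic rack on the feed lane, 183 x 52 mm, about 280 g, both ends alike: four cells at -67.5, -22.5, 22.5, 67.5 mm along its x, 42 x 46 mm inside, floor 6 mm thick, walls up to 40 mm, end plates 4 mm thick across its width up to 75 mm (all above its underside). This point: its middle, 40 mm above its underside; x along the lane, away from the turntable, z up
- turntable_axis (a point): fixed: on the turntable's axis, at the top of its aluminium disc (260 mm in diameter, top 46 mm above the bench); x points along the feed lane away from the turntable, z up. The loader (lane and turntable) stands elsewhere on the bench in each run. The black base under the disc is 270 mm in diameter
- lane_end (a point): fixed: middle of the lane's outer, open end, on its floor 24.5 mm above the bench, 365 mm from the turntable's axis. The lane is straight and radial, 60 mm wide between two 6 mm rails whose tops are 42.5 mm above the bench; a black housing 58 mm high stands beside it, 49 to 104 mm off its centre line, on the right seen from the turntable
- turntable (a joint): turntable angle, rad: 0 (or any full turn) when the open end of its slot faces the lane, growing counterclockwise seen from above. No end stops; steady friction of 0.3 N m, so it stays where it is left. Pushed by four upright posts, 16 mm in diameter, from 46 to 78 mm above the bench, 106 mm from the axis, at 60 and 120 degrees either side of the slot's open end
- slot_mouth (a point): middle of the open end of the turntable's one radial slot, at the rim, 130 mm from the axis, 46 mm above the bench; x outward along the slot, z up. The slot is 60 mm wide, 22 mm deep (floor level with the lane's), its mouth bevelled, closed by a stop 188 mm in from the rim. Rack home: its middle 96.5 mm inward of this point, its end 5 mm inside the rim
- reader_mark (a point): fixed: tip of the steel pointer on the reader's ledge (46 mm high), 139 mm from the turntable's axis, 46 mm above the bench, aiming at the axis. The reader is a black box 130 x 170 x 112 mm; the box begins 172 mm from the axis. It stands elsewhere round the turntable in each run, 100 to 163 degrees clockwise from the lane seen from above
- done1_mid (a point): a finished culture bottle, the same in every way as the others (34 mm in diameter, 95 mm tall, 130 g, heavy-bottomed) but standing in a cell of the rack at the start; one or two are there in a run (None: absent). This point: on its axis, half-way up (47.5 mm above its foot), z up along the bottle
- done2_mid (a point): a finished culture bottle, the same in every way as the others (34 mm in diameter, 95 mm tall, 130 g, heavy-bottomed) but standing in a cell of the rack at the start; one or two are there in a run (None: absent). This point: on its axis, half-way up (47.5 mm above its foot), z up along the bottle
- returns_floor (a point): fixed: middle of the inner floor of the returns tray, an open white plastic tray 85 x 170 mm outside, 4 mm walls, rim 35 mm and inner floor 4 mm above the bench, empty at the start; x across it, y along its length, z up. It stands between the robot and the lane, elsewhere in each run
- cup: bystander: a capped specimen cup, 64 mm in diameter, 68 mm tall, standing near the bottles; origin at its foot
- tape: bystander: a roll of tape lying flat, 76 mm in diameter, 20 mm high; origin under its centre

How it is judged:
By the outcome, as a careful person would: the job done as asked, in the order asked, and still so for the second after the job is handed in, with the robot touching nothing.
Of done1, done2 only 1 to 2 are there at a start; the rules pass over those that are not, and their reading is None.
Of bottle1, bottle2, bottle3, bottle4 only 2 to 4 are there at a start; the rules pass over those that are not, and their reading is None.
At some moment in a run one of bottle1, bottle2, bottle3, bottle4 may be knocked a few centimetres aside while the robot is not near it.
It also fails if it takes over 210 s, if anything falls off the work surface, if the arm or the gripper's body presses on something with over 40 N, if the wrist force passes 120 N, or if a joint passes its speed limit or range.

## Working session

There is one attempt and no reset: what is moved stays moved. The work goes in short steps, Python scripts to look and compute and a tool call to move; the robot and the scene stay as the last step left them, time stands still between calls to the robot, and variables do not carry over. Pictures are saved under pics/ and viewed, on a budget of 14 in all, crops included, one or two more only if the job needs it, and the job is handed in when it is done.

Besides the shell and the picture viewer there is one more tool, called after "Call:" as a command line: name --pt "numbers of a row" for each row, then --argument value for the rest. step_arm: Moves the arm, as the interface text tells. Its arguments: {"type":"object","properties":{"commands":{"type":"array","items":{"type":"array","items":{"type":"number"}}},"gripper":{"type":"number"},"grip_force":{"type":"number"}},"required":["commands"]}

```bash
ls; mkdir -p pics; python3 - <<'E'
from bench import *
import cv2
s=read_state(); print(s['time'],s['ee_pos'],s['eef_rot'],s['width'],s['ft_force'])
for n in ('scene','side'):
    c=get_calibration(n); print(n,c)
    cv2.imwrite(f'pics/{n}0.png',camera(n)[:,:,::-1])
E
```

```text
pics
0.0 [0.26481545 0.56570054 0.24072297] [ 8.43781983e-01  5.36685585e-01 -6.07705179e-04  4.22471375e-04] 0.08682796745323962 [-0.05533768 -0.75339296  0.08822316]
scene {'fx': 477.1324937483656, 'fy': 477.1324937483656, 'cx': 325.32857892891076, 'cy': 192.60759439276222, 'R': array([[ 0.81865689,  0.57382387, -0.02295784],
       [ 0.30065929, -0.46231596, -0.834187  ],
       [-0.48929018,  0.67601045, -0.55100362]]), 't': array([-0.45990626, -0.07664633,  1.47829598])}
side {'fx': 494.87633581937064, 'fy': 494.87633581937064, 'cx': 323.0482471558153, 'cy': 195.94386029392945, 'R': array([[ 0.99061843, -0.13566737, -0.01641598],
       [-0.09124758, -0.56723506, -0.81848535],
       [ 0.10173004,  0.81230459, -0.57429283]]), 't': array([-0.51755495,  0.12035733,  1.3685098 ])}
```

View pics/scene0.png

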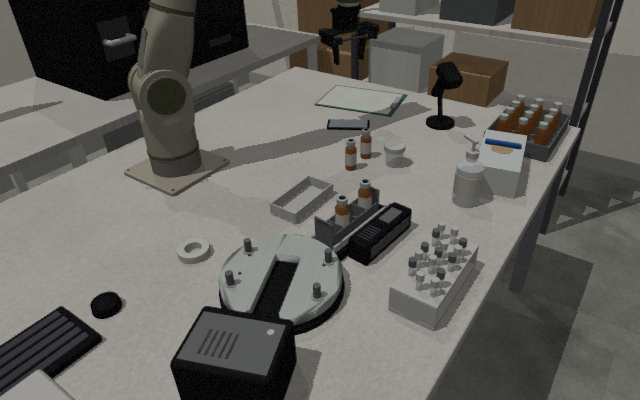

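View pics/side0.png

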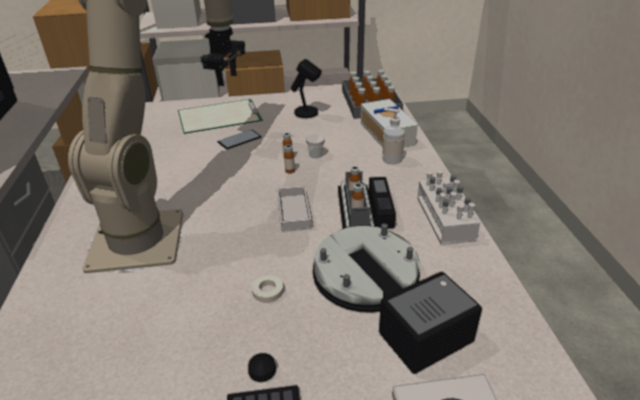

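```bash
cat > h.py <<'E'
from bench import *
import numpy as np, cv2
from scipy.spatial.transform import Rotation as Ro
def ray(c,p):
    d=c['R'].T@np.array([(p[0]-c['cx'])/c['fx'],(p[1]-c['cy'])/c['fy'],1.]); return -c['R'].T@c['t'],d/np.linalg.norm(d)
def onz(c,p,z):
    o,d=ray(c,p); return o+d*(z-o[2])/d[2]
def tri(rs):
    A=sum(np.eye(3)-np.outer(d,d) for o,d in rs); b=sum((np.eye(3)-np.outer(d,d))@o for o,d in rs); return np.linalg.solve(A,b)
def proj(c,X):
    q=c['R']@np.asarray(X)+c['t']; return np.array([c['fx']*q[0]/q[2]+c['cx'],c['fy']*q[1]/q[2]+c['cy']])
def snap(n,f=None,v=None):
    c=get_calibration(n); im=camera(n)[:,:,::-1].copy()
    if f: cv2.imwrite('pics/'+f,im)
    return c,im
def toolmove(target,rot=None):
    "shift in tool axes to target from the measured pose"
    s=read_state(); R=Ro.from_quat(s['eef_rot']); return R.inv().apply(np.asarray(target)-s['ee_pos'])
E
python3 - <<'E'
from h import *
a=get_calibration('scene');b=get_calibration('side');np.set_printoptions(precision=4,suppress=True)
P={'b1cap':((350,141),(289,149)),'b2cap':((366,130),(287,136)),'d1':((342,200),(358,187)),'d2':((365,183),(354,172))}
for k,(p,q) in P.items(): print(k,onz(a,p,.095 if k[0]=='b' else .125),onz(b,q,.095 if k[0]=='b' else .125))
for p in [(247,241),(328,252),(318,287),(229,275)]: print('postS',onz(a,p,.078))
for q in [(322,250),(384,227),(409,251),(346,278)]: print('postD',onz(b,q,.078))
print('cup',onz(a,(395,147),.068),'tape',onz(a,(194,249),.02))
print('tray',[onz(a,p,.035)[:2] for p in [(272,207),(306,178),(334,187),(300,217)]])
print('hous',[onz(a,p,.058)[:2] for p in [(348,240),(394,205),(411,212),(373,253)]])
print('reader',[onz(b,p,.112)[:2] for p in [(381,307),(443,275),(479,290),(413,335)]])
print('wrist',get_calibration('wrist'))
E
```

```text
b1cap [0.4534 0.2843 0.095 ] [0.451  0.2661 0.095 ]
b2cap [0.4553 0.3717 0.095 ] [0.4514 0.3543 0.095 ]
d1 [ 0.6262 -0.0206  0.125 ] [ 0.6166 -0.0247  0.125 ]
d2 [0.6327 0.0701 0.125 ] [0.6201 0.0516 0.125 ]
postS [ 0.5013 -0.2104  0.078 ]
postS [ 0.6707 -0.1425  0.078 ]
postS [ 0.7136 -0.2383  0.078 ]
postS [ 0.545  -0.3103  0.078 ]
postD [ 0.4923 -0.2111  0.078 ]
postD [ 0.6616 -0.1474  0.078 ]
postD [ 0.6993 -0.2471  0.078 ]
postD [ 0.5333 -0.3143  0.078 ]
cup [0.5586 0.3676 0.068 ] tape [ 0.3627 -0.2521  0.02  ]
tray [array([ 0.4201, -0.0359]), array([0.4082, 0.1256]), array([0.5007, 0.1298]), array([ 0.5071, -0.0307])]
hous [array([ 0.6711, -0.0648]), array([0.6922, 0.1132]), array([0.7407, 0.1094]), array([ 0.7404, -0.0723])]
reader [array([ 0.5828, -0.4409]), array([ 0.7371, -0.3714]), array([ 0.7966, -0.4258]), array([ 0.6269, -0.5191])]
wrist {'fx': 335.8149407916795, 'fy': 335.8149407916795, 'cx': 330.1654965963926, 'cy': 200.08511109232813, 'R': array([[ 0.4247,  0.9053, -0.0015],
       [ 0.8628, -0.4042,  0.3036],
       [ 0.2743, -0.1303, -0.9528]]), 't': array([-0.6236, -0.0366,  0.3931])}
```

Call:
step_arm --pt "0 0 -0.008 0 0 0.1416" --pt "0 0 -0.008 0 0 0.1416" --pt "0 0 -0.008 0 0 0.1416" --pt "0 0 -0.008 0 0 0.1416" --pt "0 0 -0.008 0 0 0.1416" --pt "0 0 -0.008 0 0 0.1416" --pt "0 0 -0.008 0 0 0.1416" --pt "0 0 -0.008 0 0 0.1416" --gripper 0.8

```text
time: 0.9
ee_pos: [0.2649, 0.5659, 0.3054]
eef_rot: [1.0, -0.003, -0.0, 0.0]
ft_force: [0.0, 0.3, -0.3]
width: 0.0696
```

Call:
step_arm --pt "0.024 0.0385 0 0 0 0" --pt "0.024 0.0385 0 0 0 0" --pt "0.024 0.0385 0 0 0 0" --pt "0.024 0.0385 0 0 0 0" --pt "0.024 0.0385 0 0 0 0" --pt "0.024 0.0385 0 0 0 0" --pt "0.024 0.0385 0 0 0 0" --pt "0.024 0.0385 0 0 0 0" --pt "0.024 0.0385 0 0 0 0" --pt "0 0 0 0 0 0" --pt "0 0 0 0 0 0"

```text
time: 2.0
ee_pos: [0.4812, 0.2188, 0.3053]
eef_rot: [1.0, -0.001, -0.0, -0.0]
ft_force: [-0.2, 1.4, -0.4]
width: 0.0694
```

```bash
python3 - <<'E'
from h import *
s=read_state(); print(s['time'],s['ee_pos'],s['eef_rot'],s['joint_positions'].__repr__())
c,im=snap('wrist','w1.png'); print(-c['R'].T@c['t'])
E
```

```text
2.0 [0.48122357 0.2188227  0.30531363] [ 9.99999420e-01 -1.04813364e-03 -2.47266786e-04 -1.58934944e-05] array([-0.84911896,  0.08289391,  0.36089456,  1.63198839, -0.02978683,
        1.43251019, -0.48733598])
[0.48115129 0.30223427 0.44920779]
```

View pics/w1.png

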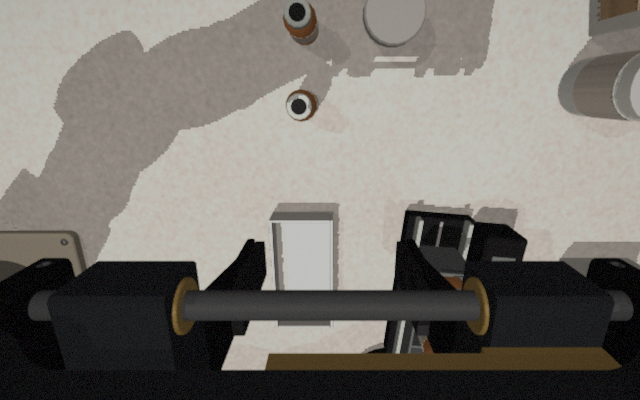

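Call:
step_arm --pt "0.013 0.034 0 0 0 0" --pt "0.013 0.034 0 0 0 0" --pt "0.013 0.034 0 0 0 0" --pt "0.013 0.034 0 0 0 0" --pt "0.013 0.034 0 0 0 0" --pt "0.013 0.034 0 0 0 0" --pt "0.013 0.034 0 0 0 0" --pt "0.013 0.034 0 0 0 0" --pt "0.013 0.034 0 0 0 0" --pt "0.013 0.034 0 0 0 0" --pt "0 0 0 0 0 0" --pt "0 0 0 0 0 0"

```text
time: 3.25
ee_pos: [0.6113, -0.1193, 0.3048]
eef_rot: [1.0, 0.0, -0.001, -0.0]
ft_force: [0.5, 0.4, 1.0]
width: 0.0697
```

```bash
python3 - <<'E'
from h import *
s=read_state(); print(s['time'],s['ee_pos'])
c,im=snap('wrist','w2.png')
E
```

```text
3.25 [ 0.61134645 -0.11926891  0.30481379]
```

Call:
step_arm --pt "0 0.05 0 0 0 0" --pt "0 0.05 0 0 0 0" --pt "0 0.05 0 0 0 0" --pt "0 0.05 0 0 0 0" --pt "0 0.05 0 0 0 0" --pt "0 0.05 0 0 0 0" --pt "0 0 0 0 0 0" --pt "0 0 0 0 0 0"

```text
time: 4.1
ee_pos: [0.6114, -0.42, 0.3046]
eef_rot: [1.0, 0.0, -0.0, -0.001]
ft_force: [0.5, 1.1, 0.3]
width: 0.0697
```

```bash
python3 - <<'E'
from h import *
s=read_state(); print(s['time'],s['ee_pos'])
c,im=snap('wrist','w3.png')
a=cv2.imread('pics/w2.png')
cv2.imwrite('pics/w23.png',np.vstack([a[:300],im[:300]]))
E
```

```text
4.1 [ 0.61143997 -0.41997514  0.30459636]
```

View pics/w23.png

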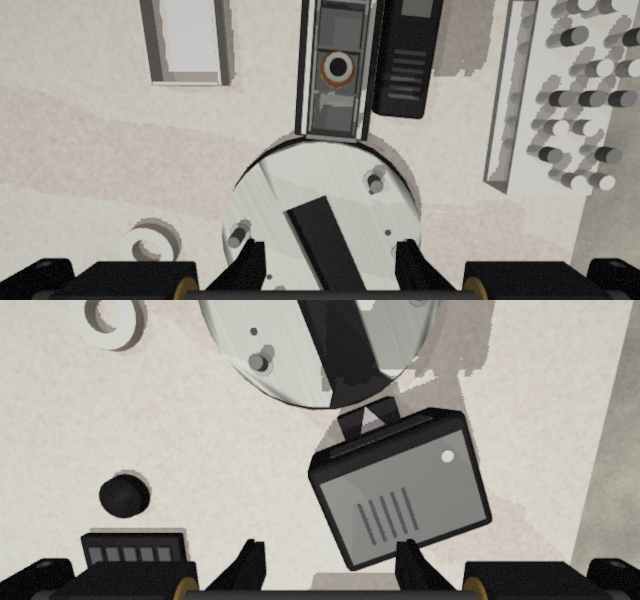

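```bash
python3 - <<'E'
import cv2,numpy as np
a=cv2.imread('pics/w3.png')[80:150,310:430]; b=cv2.imread('pics/w2.png')[0:210,280:450]
A=cv2.resize(a,None,fx=5,fy=5,interpolation=cv2.INTER_CUBIC); A=cv2.convertScaleAbs(A,alpha=1.6)
cv2.imwrite('pics/z1.png',A)
E
```

```text
(no output)
```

View pics/z1.png

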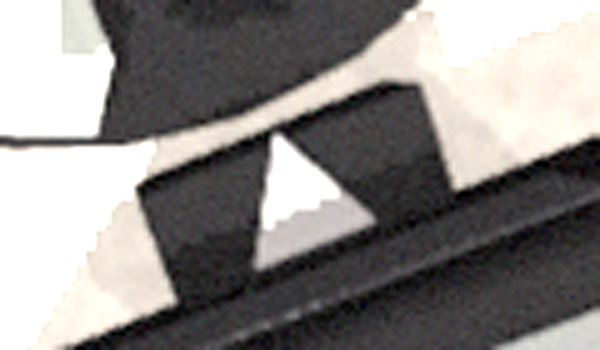

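```bash
python3 - <<'E'
import cv2,numpy as np
b=cv2.imread('pics/w2.png')[0:250,215:455]
cv2.imwrite('pics/z2.png',cv2.convertScaleAbs(cv2.resize(b,None,fx=2.4,fy=2.4,interpolation=cv2.INTER_CUBIC),alpha=1.3))
E
```

```text
(no output)
```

View pics/z2.png

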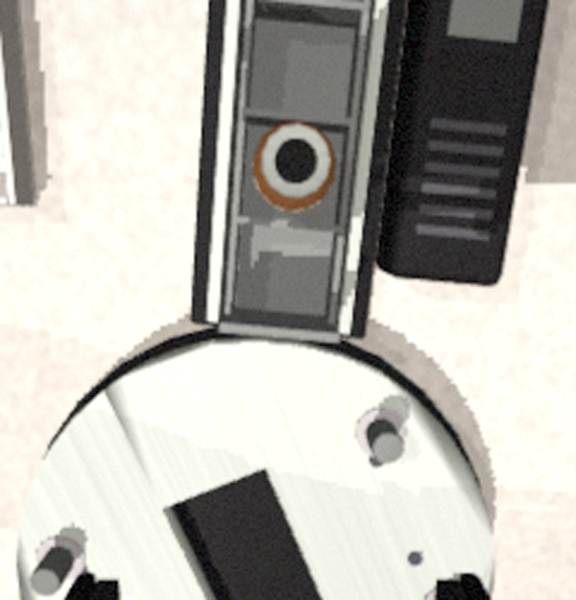

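```bash
cat >> h.py <<'E'
def wcal(pos,yaw=0):
    "wrist calib at other pose by shifting current (same orientation)"
    c=dict(get_calibration('wrist')); s=read_state(); d=np.asarray(pos)-s['ee_pos']; c['t']=c['t']-c['R']@d; return c
E
python3 - <<'E'
from h import *
np.set_printoptions(precision=4,suppress=True)
w1=wcal([0.48122,0.21882,0.30531]);w2=wcal([0.61135,-0.11927,0.30481]);w3=get_calibration('wrist')
print('tip',onz(w3,(366,106.6),.046),onz(w3,(373.3,129),.046))
print('b1',onz(w1,(300,106),.095),'b2',onz(w1,(298,12),.095),'cup',onz(w1,(395,12),.068))
print('tray',[onz(w1,p,.035)[:2] for p in [(270,221),(339,221),(277,327),(333,323)]])
p1=onz(w2,(375.4,184.6),.078);p2=onz(w2,(234.2,240.4),.078);print('posts',p1,p2,np.linalg.norm(p1-p2))
print('lane',onz(w2,(342.3,4.2),.0425),onz(w2,(331.3,135.4),.0425))
print('d',onz(w2,(338.3,67.5),.1255),'rackend',onz(w2,(331.7,138.3),.0995))
# disc rim: bright mask on both, fit circle
def rim(f,c,rows):
    g=cv2.cvtColor(cv2.imread(f),cv2.COLOR_BGR2GRAY); return g
zoom=lambda x,y:(215+x/2.4,y/2.4)
R=[onz(w2,zoom(*p),.046)[:2] for p in [(130,366),(75,430),(30,495),(22,560),(440,405),(472,450),(490,510)]]+[onz(w3,p,.046)[:2] for p in [(215,44),(240,74),(270,97),(310,108)]]
R=np.array(R);A=np.c_[2*R,np.ones(len(R))];s=np.linalg.lstsq(A,(R**2).sum(1),rcond=None)[0]
print('disc',s[:2],np.sqrt(s[2]+s[:2]@s[:2]),np.linalg.norm(R-s[:2],axis=1))
E
```

```text
tip [ 0.6533 -0.3495  0.046 ] [ 0.6628 -0.375   0.046 ]
b1 [0.4501 0.2899 0.095 ] b2 [0.4504 0.3751 0.095 ] cup [0.5462 0.3808 0.068 ]
tray [array([0.4015, 0.1415]), array([0.4927, 0.1417]), array([ 0.4031, -0.0253]), array([ 0.4854, -0.0182])]
posts [ 0.6627 -0.135   0.078 ] [ 0.4956 -0.2048  0.078 ] 0.1810778992940218
lane [0.6237 0.0552 0.0425] [ 0.6123 -0.0837  0.0425]
d [ 0.6181 -0.0137  0.1255] rackend [ 0.6125 -0.08    0.0995]
disc [ 0.603  -0.2212] 0.13136769956373573 [0.1344 0.1274 0.1313 0.1301 0.1337 0.1321 0.1282 0.1331 0.1314 0.1324
 0.1308]
```

Call:
step_arm --pt "0 0 0 0 0 0.084" --pt "-0.0027 -0.0406 0.008 0 0 0" --pt "-0.0027 -0.0406 0.008 0 0 0" --pt "-0.0027 -0.0406 0.008 0 0 0" --pt "-0.0027 -0.0406 0.008 0 0 0" --pt "-0.0027 -0.0406 0.008 0 0 0" --pt "-0.0027 -0.0406 0.008 0 0 0" --pt "-0.0027 -0.0406 0.008 0 0 0" --pt "-0.0027 -0.0406 0.008 0 0 0" --pt "-0.0027 -0.0406 0.008 0 0 0" --pt "-0.0027 -0.0406 0.008 0 0 0" --pt "0 0 0 0 0 0" --gripper 0.68

```text
time: 5.35
ee_pos: [0.6176, -0.0021, 0.2245]
eef_rot: [0.999, -0.035, -0.001, -0.002]
ft_force: [-0.0, 0.0, -0.9]
width: 0.059
```

```bash
cat >> h.py <<'E'
def st():
    s=read_state(); np.set_printoptions(precision=4,suppress=True); print(s['time'],s['ee_pos'],Ro.from_quat(s['eef_rot']).as_matrix()[:2,0],s['ft_force'],s['width'])
def go(*ws):
    "tool-axis shifts through world waypoints"
    s=read_state(); R=Ro.from_quat(s['eef_rot']); p=s['ee_pos']
    for w in ws:
        d=R.inv().apply(np.asarray(w)-p); n=int(np.ceil(np.linalg.norm(d)/.045)); print(w,'total',d.round(4),'n',n,'row',(d/n).round(4)); p=np.asarray(w)
E
python3 - <<'E'
from h import *
st(); c,im=snap('wrist','w4.png'); go([.618,-.013,.13],[.618,-.013,.0875])
E
```

```text
5.35 [ 0.6176 -0.0021  0.2245] [ 0.9976 -0.0695] [-0.0429  0.0313 -0.8553] 0.059038510516770705
[0.618, -0.013, 0.13] total [0.0009 0.0071 0.0952] n 3 row [0.0003 0.0024 0.0317]
[0.618, -0.013, 0.0875] total [0.     0.0001 0.0425] n 1 row [0.     0.0001 0.0425]
```

View pics/w4.png

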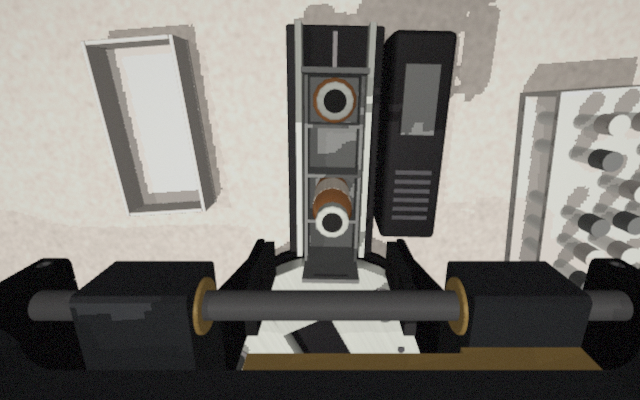

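```bash
python3 - <<'E'
from h import *
st(); c=get_calibration('wrist')
a=onz(c,(335,100),.1255);b=onz(c,(332,221),.1255);print(a,b,np.hypot(*(a-b)[:2]),np.degrees(np.arctan2(*(a-b)[1::-1])))
print('tray',[onz(c,p,.035) for p in [(87,43),(178,37),(214,208),(130,212)]],'laneend',onz(c,(338,27),.0425))
print('rackend',onz(c,(334,70),.0995),onz(c,(331,276),.0995))
E
```

```text
5.4 [ 0.6177 -0.0062  0.2252] [ 0.9973 -0.0732] [ 0.0837 -0.8332  0.3712] 0.05911167912597752
[0.6264 0.0724 0.1255] [ 0.6178 -0.0173  0.1255] 0.09011149327803039 84.52242969677597
tray [array([0.4058, 0.1372, 0.035 ]), array([0.4895, 0.1359, 0.035 ]), array([ 0.4929, -0.0284,  0.035 ]), array([ 0.4035, -0.0263,  0.035 ])] laneend [0.6343 0.132  0.0425]
rackend [0.6275 0.0935 0.0995] [ 0.6124 -0.0805  0.0995]
```

Call:
step_arm --pt "0 0 0.04 0 0 0" --pt "0 0 0.025 0 0 0" --pt "0 0 0 0 0 0" --pt "0 0 0 0 0 0" --pt "0 0 0 0 0 0"

```text
time: 5.9
ee_pos: [0.6191, -0.0134, 0.1626]
eef_rot: [0.999, -0.042, 0.001, -0.0]
ft_force: [0.5, 0.1, -0.0]
width: 0.0589
```

```bash
python3 - <<'E'
from h import *
st(); go([.6182,-.0133,.0875])
E
```

```text
5.9 [ 0.6191 -0.0134  0.1626] [ 0.9965 -0.0834] [ 0.5093  0.0894 -0.004 ] 0.05892403516431195
[0.6182, -0.0133, 0.0875] total [-0.0011  0.      0.0751] n 2 row [-0.0006  0.      0.0376]
```

Call:
step_arm --pt "-0.0005 0 0.03 0 0 0" --pt "-0.0005 0 0.03 0 0 0" --pt "0 0 0.015 0 0 0" --pt "0 0 0 0 0 0" --pt "0 0 0 0 0 0"

```text
time: 6.4
ee_pos: [0.6181, -0.0136, 0.087]
eef_rot: [0.999, -0.042, 0.001, -0.0]
ft_force: [-0.0, 0.5, 0.9]
width: 0.0591
```

Call:
step_arm --pt "0 0 0 0 0 0" --pt "0 0 0 0 0 0" --pt "0 0 0 0 0 0" --pt "0 0 0 0 0 0" --pt "0 0 0 0 0 0" --pt "0 0 0 0 0 0" --pt "0 0 -0.02 0 0 0" --pt "0 0 -0.03 0 0 0" --pt "0 0 -0.03 0 0 0" --pt "0 0 0 0 0 0" --pt "0 0 0 0 0 0" --gripper 0.2 --grip_force 15

```text
time: 7.5
ee_pos: [0.6172, -0.0133, 0.1655]
eef_rot: [0.999, -0.042, 0.0, -0.0]
ft_force: [-1.5, -1.2, -2.7]
width: 0.0338
```

```bash
python3 - <<'E'
from h import *
st(); go([.448,.025,.165],[.448,.025,.0625])
E
```

```text
7.5 [ 0.6172 -0.0133  0.1655] [ 0.9965 -0.0835] [-1.4683 -1.2402 -2.6811] 0.03377290563263695
[0.448, 0.025, 0.165] total [-0.1718 -0.024   0.0004] n 4 row [-0.043  -0.006   0.0001]
[0.448, 0.025, 0.0625] total [-0.      0.      0.1025] n 3 row [-0.      0.      0.0342]
```

Call:
step_arm --pt "-0.0344 -0.0048 0 0 0 0" --pt "-0.0344 -0.0048 0 0 0 0" --pt "-0.0344 -0.0048 0 0 0 0" --pt "-0.0344 -0.0048 0 0 0 0" --pt "-0.0344 -0.0048 0 0 0 0" --pt "0 0 0 0 0 0" --pt "0 0 0.035 0 0 0" --pt "0 0 0.035 0 0 0" --pt "0 0 0.025 0 0 0" --pt "0 0 0 0 0 0" --pt "0 0 0 0 0 0"

```text
time: 8.6
ee_pos: [0.4476, 0.0245, 0.0704]
eef_rot: [0.999, -0.042, -0.001, 0.001]
ft_force: [-0.2, 0.1, 0.2]
width: 0.0335
```

```bash
python3 - <<'E'
from h import *
st(); go([.448,.025,.061],[.448,.025,.165],[.6258,.0765,.165],[.6258,.0765,.087])
E
```

```text
8.6 [0.4476 0.0245 0.0704] [ 0.9965 -0.084 ] [-0.2112  0.1078  0.1651] 0.03348307123925671
[0.448, 0.025, 0.061] total [ 0.0003 -0.0006  0.0094] n 1 row [ 0.0003 -0.0006  0.0094]
[0.448, 0.025, 0.165] total [-0.0001  0.0001 -0.104 ] n 3 row [-0.      0.     -0.0347]
[0.6258, 0.0765, 0.165] total [ 0.1728 -0.0663 -0.0003] n 5 row [ 0.0346 -0.0133 -0.0001]
[0.6258, 0.0765, 0.087] total [ 0.0001 -0.0001  0.078 ] n 2 row [ 0.0001 -0.0001  0.039 ]
```

Call:
step_arm --pt "0 0 0.006 0 0 0" --pt "0 0 0.0035 0 0 0" --pt "0 0 0 0 0 0" --pt "0 0 0 0 0 0"

```text
time: 9.0
ee_pos: [0.448, 0.0249, 0.0613]
eef_rot: [0.999, -0.042, 0.0, -0.0]
ft_force: [0.7, -0.3, -1.0]
width: 0.0337
```

Call:
step_arm --pt "0 0 0 0 0 0" --pt "0 0 0 0 0 0" --pt "0 0 0 0 0 0" --pt "0 0 0 0 0 0" --pt "0 0 -0.02 0 0 0" --pt "0 0 -0.04 0 0 0" --pt "0 0 -0.044 0 0 0" --pt "0 0 0 0 0 0" --gripper 0.58

```text
time: 9.8
ee_pos: [0.4507, 0.0252, 0.1701]
eef_rot: [0.999, -0.042, 0.004, -0.002]
ft_force: [-0.6, 0.1, -0.4]
width: 0.0504
```

Call:
step_arm --pt "0.0346 -0.0133 0 0 0 0" --pt "0.0346 -0.0133 0 0 0 0" --pt "0.0346 -0.0133 0 0 0 0" --pt "0.0346 -0.0133 0 0 0 0" --pt "0.0346 -0.0133 0 0 0 0" --pt "0 0 0 0 0 0" --pt "0 0 0.02 0 0 0" --pt "0 0 0 0 0 0" --pt "0 0 0 0 0 0" --gripper 0.68

```text
time: 10.7
ee_pos: [0.6252, 0.0764, 0.1449]
eef_rot: [0.999, -0.042, -0.001, 0.0]
ft_force: [-0.0, -0.1, 0.8]
width: 0.0594
```

```bash
python3 - <<'E'
from h import *
st(); go([.6258,.0765,.087]); snap('wrist','w5.png')
E
```

```text
10.7 [0.6252 0.0764 0.1449] [ 0.9965 -0.084 ] [-0.0118 -0.0914  0.7815] 0.05941188747039668
[0.6258, 0.0765, 0.087] total [ 0.0007 -0.0001  0.0579] n 2 row [ 0.0003 -0.0001  0.0289]
```

View pics/w5.png

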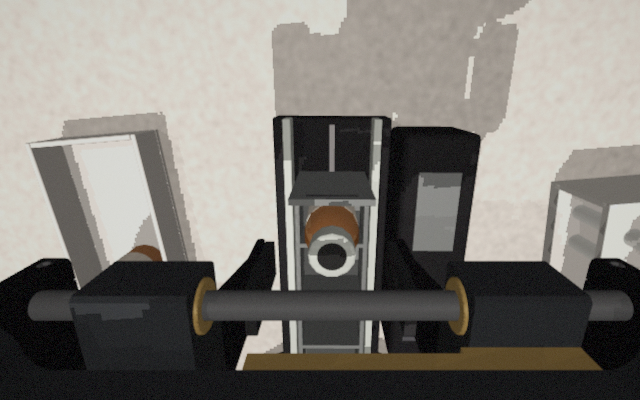

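Call:
step_arm --pt "0.0005 0 0.03 0 0 0" --pt "0 0 0.028 0 0 0" --pt "0 0 0 0 0 0" --pt "0 0 0 0 0 0"

```text
time: 11.15
ee_pos: [0.6266, 0.0765, 0.0883]
eef_rot: [0.999, -0.042, 0.0, -0.0]
ft_force: [-0.4, 0.0, -0.2]
width: 0.0594
```

Call:
step_arm --pt "0 0 0 0 0 0" --pt "0 0 0 0 0 0" --pt "0 0 0 0 0 0" --pt "0 0 0 0 0 0" --pt "0 0 0 0 0 0" --pt "0 0 0 0 0 0" --pt "0 0 -0.02 0 0 0" --pt "0 0 -0.03 0 0 0" --pt "0 0 -0.03 0 0 0" --pt "0 0 0 0 0 0" --pt "0 0 0 0 0 0" --gripper 0.2

```text
time: 12.25
ee_pos: [0.6263, 0.0767, 0.167]
eef_rot: [0.999, -0.042, 0.0, -0.0]
ft_force: [-0.6, -1.1, -1.4]
width: 0.0339
```

```bash
python3 - <<'E'
from h import *
st(); go([.448,.092,.167],[.448,.092,.0612])
E
```

```text
12.25 [0.6263 0.0767 0.167 ] [ 0.9965 -0.0836] [-0.6424 -1.1283 -1.3763] 0.0338907915725722
[0.448, 0.092, 0.167] total [-0.179  -0.0004 -0.0001] n 4 row [-0.0447 -0.0001 -0.    ]
[0.448, 0.092, 0.0612] total [-0.      0.      0.1058] n 3 row [-0.      0.      0.0353]
```

Call:
step_arm --pt "-0.0358 0 0 0 0 0" --pt "-0.0358 0 0 0 0 0" --pt "-0.0358 0 0 0 0 0" --pt "-0.0358 0 0 0 0 0" --pt "-0.0358 0 0 0 0 0" --pt "0 0 0 0 0 0" --pt "0 0 0.035 0 0 0" --pt "0 0 0.035 0 0 0" --pt "0 0 0.028 0 0 0" --pt "0 0 0.0075 0 0 0" --pt "0 0 0 0 0 0" --pt "0 0 0 0 0 0"

```text
time: 13.45
ee_pos: [0.448, 0.0914, 0.0613]
eef_rot: [0.999, -0.042, -0.0, 0.0]
ft_force: [-0.2, 0.2, -0.6]
width: 0.0336
```

Call:
step_arm --pt "0 0 0 0 0 0" --pt "0 0 0 0 0 0" --pt "0 0 0 0 0 0" --pt "0 0 0 0 0 0" --pt "0 0 -0.02 0 0 0" --pt "0 0 -0.04 0 0 0" --pt "0 0 -0.044 0 0 0" --pt "0 0 0 0 0 0" --pt "0 0 0 0 0 0" --pt "0 0 0 0 0 0" --gripper 0.58

```text
time: 14.45
ee_pos: [0.4473, 0.0915, 0.1647]
eef_rot: [0.999, -0.042, -0.001, 0.0]
ft_force: [0.7, 0.4, -0.3]
width: 0.0506
```

```bash
python3 - <<'E'
from h import *
st(); c,im=snap('wrist','w6.png'); snap('scene','s6.png')
print(proj(c,[.4501,.29,.095]),proj(c,[.4504,.375,.095])); go([.45,.29,.165],[.45,.29,.0565])
a=cv2.imread('pics/s6.png')[100:300,150:470]
cv2.imwrite('pics/ws6.png',np.vstack([im[:240],cv2.resize(a,(640,400))])[:600])
E
```

```text
14.45 [0.4473 0.0915 0.1647] [ 0.9965 -0.0835] [ 0.7228  0.38   -0.3412] 0.05060428049899382
[ 303.2506 -146.7959] [ 282.2276 -399.2236]
[0.45, 0.29, 0.165] total [-0.0139 -0.1982 -0.0008] n 5 row [-0.0028 -0.0396 -0.0002]
[0.45, 0.29, 0.0565] total [ 0.0002 -0.0001  0.1085] n 3 row [ 0.0001 -0.      0.0362]
```

View pics/ws6.png

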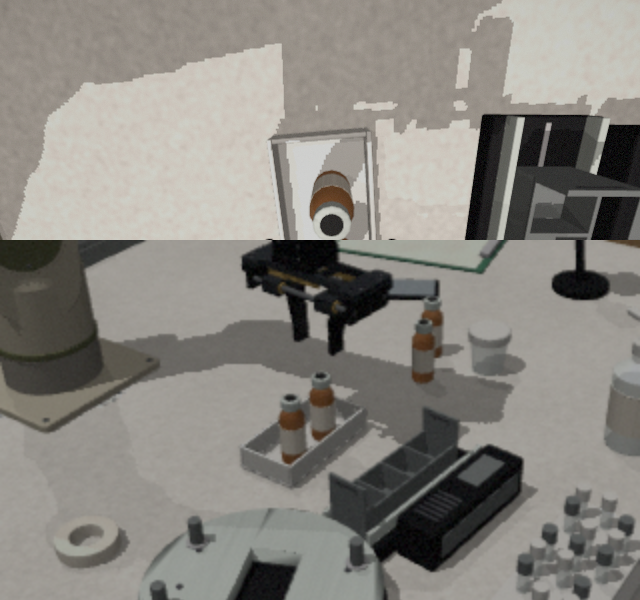

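Call:
step_arm --pt "0 -0.025 -0.028 0 0 0" --pt "0 -0.025 -0.028 0 0 0" --pt "0 -0.025 -0.028 0 0 0" --pt "0 0 0 0 0 0" --pt "0 0 0 0 0 0" --pt "0 0 0 0 0 0" --gripper 0.8

```text
time: 15.15
ee_pos: [0.4537, 0.1651, 0.248]
eef_rot: [0.999, -0.042, -0.001, 0.001]
ft_force: [-0.3, 0.4, -1.3]
width: 0.0696
```

```bash
python3 - <<'E'
from h import *
st(); c,im=snap('wrist','w7.png'); d=get_calibration('scene')
print(onz(d,(362,142.5),.095),onz(d,(366,130.5),.095))
for X in [(.45,.29),(.45,.375)]: print(proj(c,[*X,.095]))
E
```

```text
15.15 [0.4537 0.1651 0.248 ] [ 0.9964 -0.0849] [-0.345   0.3668 -1.2981] 0.0696441694008305
[0.4878 0.295  0.095 ] [0.4571 0.3688 0.095 ]
[313.0965  39.4859]
[301.2816 -88.322 ]
```

View pics/w7.png

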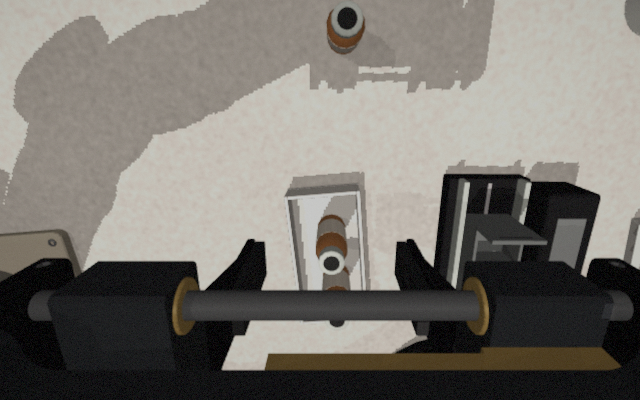

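```bash
python3 - <<'E'
from h import *
c=get_calibration('wrist'); a=onz(c,(347,17),.095); print(a); go([a[0],a[1],.165],[a[0],a[1],.057])
E
```

```text
[0.47839055 0.30378979 0.095     ]
[np.float64(0.47839054669620495), np.float64(0.3037897892015265), 0.165] total [ 0.0129 -0.1405  0.0829] n 4 row [ 0.0032 -0.0351  0.0207]
[np.float64(0.47839054669620495), np.float64(0.3037897892015265), 0.057] total [ 0.0002 -0.0002  0.108 ] n 3 row [ 0.0001 -0.0001  0.036 ]
```

Call:
step_arm --pt "0.0032 -0.0351 0.0207 0 0 0" --pt "0.0032 -0.0351 0.0207 0 0 0" --pt "0.0032 -0.0351 0.0207 0 0 0" --pt "0.0032 -0.0351 0.0207 0 0 0" --pt "0 0 0 0 0 0" --pt "0 0 0 0 0 0" --pt "0 0 0 0 0 0"

```text
time: 15.9
ee_pos: [0.4792, 0.3035, 0.1668]
eef_rot: [0.999, -0.043, 0.0, 0.0]
ft_force: [0.1, 0.0, 0.1]
width: 0.0696
```

```bash
cat >> h.py <<'E'
def capnear(z,prior,r=60):
    "black cap centre disc near the projected prior"
    c=get_calibration('wrist'); im=camera('wrist'); p=proj(c,[*prior,z]); g=im.max(2)
    m=(g<50).astype(np.uint8); n,l,s,ce=cv2.connectedComponentsWithStats(m)
    k=[(np.hypot(*(ce[i]-p)),tuple(ce[i].round(1)),s[i,2:5]) for i in range(1,n) if 60<s[i,4]<900 and abs(s[i,2]-s[i,3])<8]
    k.sort(key=lambda t:t[0]); print('prior px',p)
    for t in k[:3]: print(t, onz(c,t[1],z))
    return im
E
python3 - <<'E'
from h import *
st(); im=capnear(.095,(.478,.304)); cv2.imwrite('pics/w8.png',im[:,:,::-1])
E
```

```text
15.9 [0.4792 0.3035 0.1668] [ 0.9963 -0.0858] [0.0998 0.0416 0.0561] 0.06961216112161143
prior px [328.8913 219.7456]
(np.float64(1.8364385916569133), (np.float64(328.8), np.float64(221.6)), array([ 22,  20, 339], dtype=int32)) [0.4778 0.3026 0.095 ]
(np.float64(116.0328906148762), (np.float64(273.5), np.float64(117.8)), array([ 24,  25, 482], dtype=int32)) [0.4495 0.3749 0.095 ]
```

Call:
step_arm --pt "-0.0013 0.001 0.035 0 0 0" --pt "0 0 0.035 0 0 0" --pt "0 0 0.03 0 0 0" --pt "0 0 0.01 0 0 0" --pt "0 0 0 0 0 0" --pt "0 0 0 0 0 0"

```text
time: 16.55
ee_pos: [0.4783, 0.3044, 0.0585]
eef_rot: [0.999, -0.042, 0.001, -0.001]
ft_force: [-0.0, 0.1, -0.2]
width: 0.0697
```

Call:
step_arm --pt "0 0 0 0 0 0" --pt "0 0 0 0 0 0" --pt "0 0 0 0 0 0" --pt "0 0 0 0 0 0" --pt "0 0 0 0 0 0" --pt "0 0 0 0 0 0" --pt "0 0 -0.02 0 0 0" --pt "0 0 -0.04 0 0 0" --pt "0 0 -0.04 0 0 0" --pt "0 0 -0.02 0 0 0" --pt "0 0 0 0 0 0" --pt "0 0 0 0 0 0" --gripper 0.2

```text
time: 17.75
ee_pos: [0.477, 0.3043, 0.1762]
eef_rot: [0.999, -0.042, -0.0, 0.0]
ft_force: [0.2, 0.1, -1.5]
width: 0.0336
```

```bash
python3 - <<'E'
from h import *
st(); go([.6182,-.0125,.177],[.6182,-.0125,.0875])
E
```

```text
17.75 [0.477  0.3043 0.1762] [ 0.9965 -0.0835] [ 0.2111  0.1029 -1.5225] 0.033645058802020435
[0.6182, -0.0125, 0.177] total [ 0.1671  0.3039 -0.0009] n 8 row [ 0.0209  0.038  -0.0001]
[0.6182, -0.0125, 0.0875] total [ 0.     -0.      0.0895] n 2 row [ 0.     -0.      0.0447]
```

Call:
step_arm --pt "0.0209 0.038 0 0 0 0" --pt "0.0209 0.038 0 0 0 0" --pt "0.0209 0.038 0 0 0 0" --pt "0.0209 0.038 0 0 0 0" --pt "0.0209 0.038 0 0 0 0" --pt "0.0209 0.038 0 0 0 0" --pt "0.0209 0.038 0 0 0 0" --pt "0.0209 0.038 0 0 0 0" --pt "0 0 0.03 0 0 0" --pt "0 0 0 0 0 0" --pt "0 0 0 0 0 0" --pt "0 0 0 0 0 0"

```text
time: 18.95
ee_pos: [0.6185, -0.0114, 0.1471]
eef_rot: [0.999, -0.041, -0.0, -0.0]
ft_force: [-0.5, -0.4, -0.4]
width: 0.0337
```

```bash
python3 - <<'E'
from h import *
st(); go([.6182,-.0125,.0878])
E
```

```text
18.95 [ 0.6185 -0.0114  0.1471] [ 0.9966 -0.0819] [-0.5179 -0.3933 -0.4048] 0.03367394528900287
[0.6182, -0.0125, 0.0878] total [-0.0002  0.0012  0.0593] n 2 row [-0.0001  0.0006  0.0296]
```

Call:
step_arm --pt "0 0.001 0.025 0 0 0" --pt "0 0 0.02 0 0 0" --pt "0 0 0.01 0 0 0" --pt "0 0 0.0042 0 0 0" --pt "0 0 0 0 0 0" --pt "0 0 0 0 0 0" --pt "0 0 0 0 0 0"

```text
time: 19.65
ee_pos: [0.6189, -0.0136, 0.0884]
eef_rot: [0.999, -0.042, 0.001, -0.0]
ft_force: [0.6, -0.1, -1.5]
width: 0.0337
```

Call:
step_arm --pt "0 0 0 0 0 0" --pt "0 0 0 0 0 0" --pt "0 0 0 0 0 0" --pt "0 0 0 0 0 0" --pt "0 0 -0.02 0 0 0" --pt "0 0 -0.04 0 0 0" --pt "0 0 -0.02 0 0 0" --pt "0 0 0 0 0 0" --pt "0 0 0 0 0 0" --gripper 0.62

```text
time: 20.55
ee_pos: [0.6184, -0.0135, 0.1675]
eef_rot: [0.999, -0.042, 0.0, -0.0]
ft_force: [-0.5, 0.4, -1.2]
width: 0.0538
```

```bash
python3 - <<'E'
from h import *
st(); go([.4495,.335,.177]); capnear(.125,(.618,-.0125))
E
```

```text
20.55 [ 0.6184 -0.0135  0.1675] [ 0.9965 -0.0835] [-0.5077  0.4427 -1.2294] 0.053837055408813395
[0.4495, 0.335, 0.177] total [-0.1975 -0.3332 -0.0094] n 9 row [-0.0219 -0.037  -0.001 ]
prior px [329.8966 236.3801]
(np.float64(4.496921609874863), (np.float64(331.3), np.float64(240.7)), array([ 24,  23, 397], dtype=int32)) [ 0.6186 -0.0154  0.125 ]
(np.float64(268.7694124792072), (np.float64(65.5), np.float64(188.2)), array([ 24,  22, 303], dtype=int32)) [0.4688 0.0304 0.125 ]
(np.float64(338.40757006610545), (np.float64(29.1), np.float64(81.4)), array([ 27,  27, 499], dtype=int32)) [0.4685 0.0887 0.125 ]
```

Call:
step_arm --pt "-0.02 -0.0372 0 0 0 0" --pt "-0.02 -0.0372 0 0 0 0" --pt "-0.02 -0.0372 0 0 0 0" --pt "-0.02 -0.0372 0 0 0 0" --pt "-0.02 -0.0372 0 0 0 0" --pt "-0.02 -0.0372 0 0 0 0" --pt "-0.02 -0.0372 0 0 0 0" --pt "-0.02 -0.0372 0 0 0 0" --pt "-0.02 -0.0372 0 0 0 0" --pt "-0.02 -0.0372 0 0 0 0" --pt "0 0 0 0 0 0" --pt "0 0 0 0 0 0"

```text
time: 21.8
ee_pos: [0.4492, 0.3742, 0.1662]
eef_rot: [0.999, -0.041, -0.001, 0.001]
ft_force: [-0.5, -0.9, -0.0]
width: 0.0541
```

Call:
step_arm --pt "0 0 0 0 0 0" --pt "0 0 0 0 0 0"

```text
time: 22.0
ee_pos: [0.451, 0.3723, 0.1673]
eef_rot: [0.999, -0.043, -0.0, 0.0]
ft_force: [-0.4, -0.3, -0.4]
width: 0.0544
```

```bash
python3 - <<'E'
from h import *
st(); capnear(.095,(.4495,.3749)); go([.4495,.3749,.057])
E
```

```text
22.0 [0.451  0.3723 0.1673] [ 0.9963 -0.086 ] [-0.3838 -0.2733 -0.4188] 0.05444099748018823
prior px [328.1711 216.5947]
(np.float64(0.30063587279323206), (np.float64(328.1), np.float64(216.9)), array([ 21,  21, 343], dtype=int32)) [0.4494 0.3747 0.095 ]
[0.4495, 0.3749, 0.057] total [-0.0017 -0.0023  0.1104] n 3 row [-0.0006 -0.0008  0.0368]
```

Call:
step_arm --pt "-0.0015 -0.002 0.035 0 0 0" --pt "0 0 0.035 0 0 0" --pt "0 0 0.03 0 0 0" --pt "0 0 0.01 0 0 0" --pt "0 0 0 0 0 0" --pt "0 0 0 0 0 0"

```text
time: 22.65
ee_pos: [0.4499, 0.3762, 0.059]
eef_rot: [0.999, -0.042, 0.001, -0.001]
ft_force: [0.3, -0.1, 0.3]
width: 0.0542
```

Call:
step_arm --pt "0 0 0 0 0 0" --pt "0 0 0 0 0 0" --pt "0 0 0 0 0 0" --pt "0 0 0 0 0 0" --pt "0 0 0 0 0 0" --pt "0 0 0 0 0 0" --pt "0 0 -0.02 0 0 0" --pt "0 0 -0.04 0 0 0" --pt "0 0 -0.04 0 0 0" --pt "0 0 -0.02 0 0 0" --pt "0 0 0 0 0 0" --pt "0 0 0 0 0 0" --gripper 0.2

```text
time: 23.85
ee_pos: [0.4486, 0.3758, 0.1768]
eef_rot: [0.999, -0.042, -0.0, 0.0]
ft_force: [-1.2, -0.6, -0.7]
width: 0.0336
```

```bash
python3 - <<'E'
from h import *
st(); go([.622,.0328,.177])
E
```

```text
23.85 [0.4486 0.3758 0.1768] [ 0.9965 -0.0835] [-1.2202 -0.5794 -0.6878] 0.03357869950221129
[0.622, 0.0328, 0.177] total [ 0.2015  0.3273 -0.0002] n 9 row [ 0.0224  0.0364 -0.    ]
```

Call:
step_arm --pt "0.0224 0.0364 0 0 0 0" --pt "0.0224 0.0364 0 0 0 0" --pt "0.0224 0.0364 0 0 0 0" --pt "0.0224 0.0364 0 0 0 0" --pt "0.0224 0.0364 0 0 0 0" --pt "0.0224 0.0364 0 0 0 0" --pt "0.0224 0.0364 0 0 0 0" --pt "0.0224 0.0364 0 0 0 0" --pt "0.0224 0.0364 0 0 0 0" --pt "0 0 0.03 0 0 0" --pt "0 0 0 0 0 0" --pt "0 0 0 0 0 0"

```text
time: 25.05
ee_pos: [0.6212, 0.0335, 0.1461]
eef_rot: [0.999, -0.041, -0.002, 0.0]
ft_force: [-0.0, 0.6, -0.7]
width: 0.0337
```

Call:
step_arm --pt "0 0 0 0 0 0" --pt "0 0 0 0 0 0"

```text
time: 25.25
ee_pos: [0.6226, 0.0338, 0.1484]
eef_rot: [0.999, -0.041, 0.0, -0.0]
ft_force: [-0.9, 0.6, -1.8]
width: 0.0337
```

```bash
python3 - <<'E'
from h import *
st(); go([.622,.0328,.088])
E
```

```text
25.25 [0.6226 0.0338 0.1484] [ 0.9966 -0.082 ] [-0.9168  0.5631 -1.7538] 0.033743341274537694
[0.622, 0.0328, 0.088] total [-0.0006  0.0011  0.0604] n 2 row [-0.0003  0.0005  0.0302]
```

Call:
step_arm --pt "0 0.001 0.025 0 0 0" --pt "0 0 0.02 0 0 0" --pt "0 0 0.01 0 0 0" --pt "0 0 0.0052 0 0 0" --pt "0 0 0 0 0 0" --pt "0 0 0 0 0 0" --pt "0 0 0 0 0 0"

```text
time: 25.95
ee_pos: [0.6227, 0.0318, 0.088]
eef_rot: [0.999, -0.042, 0.0, -0.0]
ft_force: [0.1, 0.1, -0.9]
width: 0.0335
```

Call:
step_arm --pt "0 0 0 0 0 0" --pt "0 0 0 0 0 0" --pt "0 0 0 0 0 0" --pt "0 0 0 0 0 0" --pt "0 0 -0.02 0 0 0" --pt "0 0 -0.04 0 0 0" --pt "0 0 -0.04 0 0 0" --pt "0 0 -0.04 0 0 0" --pt "0 0 0 0 0 0" --pt "0 0 0 0 0 0" --gripper 0.62

```text
time: 26.95
ee_pos: [0.6227, 0.0316, 0.2281]
eef_rot: [0.999, -0.042, 0.001, -0.0]
ft_force: [-0.4, -0.1, 0.5]
width: 0.054
```

```bash
python3 - <<'E'
from h import *
st(); capnear(.125,(.622,.033)); 
import math
ax=np.array([.601,-.220]); 
for a in (-67.3+60,-67.3-60,-67.3+120,-67.3-120): print(a, ax+.106*np.array([math.cos(math.radians(a)),math.sin(math.radians(a))]))
c,im=snap('side','d9.png'); c2,im2=snap('scene','s9.png')
cv2.imwrite('pics/z9.png',np.vstack([cv2.resize(im[160:320,270:500],(690,480))[:300],cv2.resize(im2[160:360,180:440],(690,530))[:300]]))
E
```

```text
26.95 [0.6227 0.0316 0.2281] [ 0.9965 -0.0837] [-0.3511 -0.1255  0.4515] 0.0540163165722655
prior px [329.3753 204.2438]
(np.float64(4.45687161808248), (np.float64(328.9), np.float64(208.7)), array([ 19,  18, 186], dtype=int32)) [0.6213 0.0294 0.125 ]
(np.float64(56.205474448755105), (np.float64(330.4), np.float64(260.4)), array([ 18,  16, 198], dtype=int32)) [ 0.6187 -0.0153  0.125 ]
(np.float64(200.1730537518379), (np.float64(129.8), np.float64(219.8)), array([ 16,  16, 123], dtype=int32)) [0.4646 0.0335 0.125 ]
-7.299999999999997 [ 0.7061 -0.2335]
-127.3 [ 0.5368 -0.3043]
52.7 [ 0.6652 -0.1357]
-187.3 [ 0.4959 -0.2065]
```

View pics/z9.png

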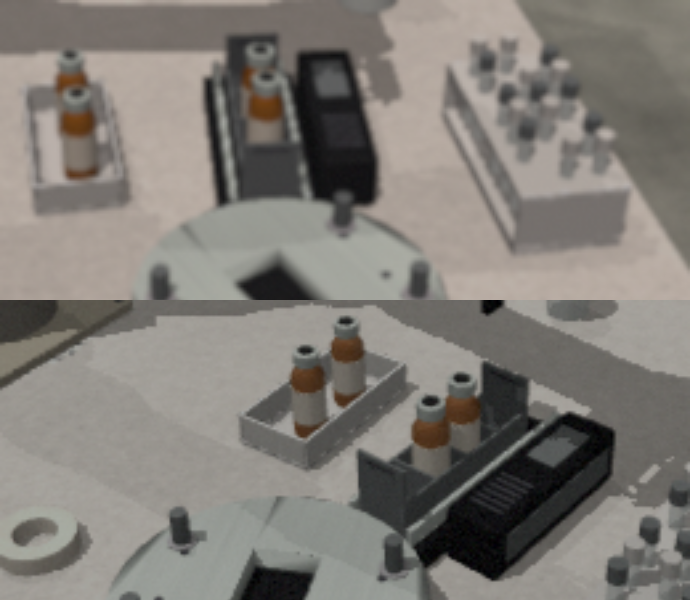

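Call:
step_arm --pt "0 0 0 0 0 0.1468" --pt "0 0 0 0 0 0.1468" --pt "0 0 0 0 0 0.1468" --pt "0 0 0 0 0 0.1468" --pt "0 0 0 0 0 0.1468" --pt "0 0 0 0 0 0.1468" --pt "0 0 0 0 0 0.1468" --pt "0 0 0 0 0 0.1468" --pt "0 0 0 0 0 0.1468" --pt "0 0 0 0 0 0.1468" --pt "0 0 0 0 0 0.1468" --pt "0 0 0 0 0 0" --gripper 0.5

```text
time: 28.3
ee_pos: [0.6219, 0.0317, 0.2261]
eef_rot: [-0.66, 0.752, 0.0, -0.001]
ft_force: [-0.1, -0.2, -0.3]
width: 0.0433
```

Call:
step_arm --pt "0 0 0 0 0 0" --pt "0 0 0 0 0 0"

```text
time: 28.5
ee_pos: [0.6222, 0.0316, 0.227]
eef_rot: [-0.662, 0.75, 0.0, -0.0]
ft_force: [0.8, 0.9, -0.1]
width: 0.0434
```

```bash
python3 - <<'E'
from h import *
st(); print(read_state()['joint_positions']); go([.706,-.2335,.17],[.706,-.2335,.080])
E
```

```text
28.5 [0.6222 0.0316 0.227 ] [-0.1241 -0.9923] [ 0.7659  0.888  -0.1362] 0.04342918009944304
[-0.8429  0.4784  0.9877  1.5284 -0.4043  1.3541 -1.5143]
[0.706, -0.2335, 0.17] total [ 0.2526 -0.1161  0.0569] n 7 row [ 0.0361 -0.0166  0.0081]
[0.706, -0.2335, 0.08] total [-0.     -0.0001  0.09  ] n 3 row [-0.   -0.    0.03]
```

Call:
step_arm --pt "0.0361 -0.0166 0.0081 0 0 0" --pt "0.0361 -0.0166 0.0081 0 0 0" --pt "0.0361 -0.0166 0.0081 0 0 0" --pt "0.0361 -0.0166 0.0081 0 0 0" --pt "0.0361 -0.0166 0.0081 0 0 0" --pt "0.0361 -0.0166 0.0081 0 0 0" --pt "0.0361 -0.0166 0.0081 0 0 0" --pt "0 0 0 0 0 0" --pt "0 0 0 0 0 0" --pt "0 0 0 0 0 0"

```text
time: 29.5
ee_pos: [0.7057, -0.2327, 0.1707]
eef_rot: [-0.661, 0.75, 0.0, 0.0]
ft_force: [0.1, 0.9, -0.8]
width: 0.0436
```

```bash
python3 - <<'E'
from h import *
st(); print(read_state()['joint_positions']); go([.706,-.2335,.080]); snap('wrist','w10.png')
E
```

```text
29.5 [ 0.7057 -0.2327  0.1707] [-0.1252 -0.9921] [ 0.1158  0.8652 -0.7791] 0.04359390824475958
[-0.2317  0.7817  0.8734  1.2125 -0.5815  1.3952 -1.1109]
[0.706, -0.2335, 0.08] total [ 0.0008 -0.0003  0.0907] n 3 row [ 0.0003 -0.0001  0.0302]
```

View pics/w10.png

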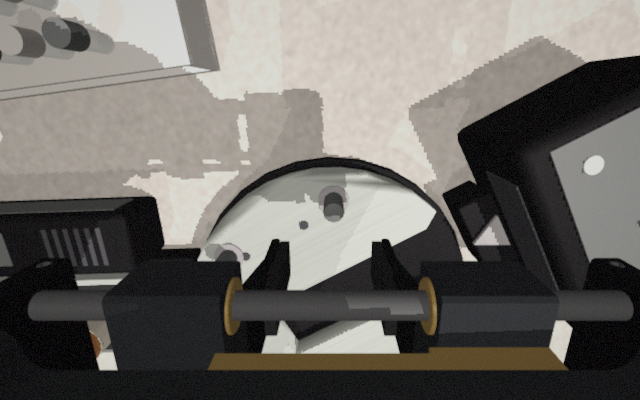

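```bash
python3 - <<'E'
from h import *
c=get_calibration('wrist'); print(onz(c,(334,214),.078), proj(c,[.706,-.2335,.078]), onz(c,(234,257),.078),'tip',onz(c,(491,215),.046))
E
```

```text
[ 0.702776   -0.23524096  0.078     ] [331.1606347  210.24940119] [ 0.67706526 -0.15324223  0.078     ] tip [ 0.67350648 -0.3666949   0.046     ]
```

Call:
step_arm --pt "0.001 0.0015 0.03 0 0 0" --pt "0 0 0.03 0 0 0" --pt "0 0 0.02 0 0 0" --pt "0 0 0.01 0 0 0" --pt "0 0 0 0 0 0" --pt "0 0 0 0 0 0"

```text
time: 30.15
ee_pos: [0.7044, -0.2343, 0.082]
eef_rot: [-0.661, 0.75, -0.001, 0.0]
ft_force: [-0.3, -0.5, 0.9]
width: 0.0435
```

Call:
step_arm --pt "0 0 0 0 0 0" --pt "0 0 0 0 0 0" --pt "0 0 0 0 0 0" --pt "0 0 0 0 0 0" --gripper 0.24

```text
time: 30.55
ee_pos: [0.7039, -0.2347, 0.081]
eef_rot: [-0.661, 0.751, -0.0, 0.0]
ft_force: [0.2, -0.0, 0.8]
width: 0.0233
```

```bash
python3 - <<'E'
from h import *
st(); s=read_state(); d=s['ee_pos'][:2]-np.array([.601,-.22]); print(np.hypot(*d),np.degrees(np.arctan2(d[1],d[0])))
E
```

```text
30.55 [ 0.7039 -0.2347  0.081 ] [-0.1274 -0.9918] [ 0.2128 -0.0106  0.8269] 0.02326698173787178
0.1039648831388543 -8.132977965995076
```

Call:
step_arm --pt "-0.0093 0.0004 0 0 0 -0.0887" --pt "-0.0093 0.0004 0 0 0 -0.0887" --pt "-0.0093 0.0004 0 0 0 -0.0887" --pt "-0.0093 0.0004 0 0 0 -0.0887" --pt "-0.0093 0.0004 0 0 0 -0.0887" --pt "-0.0093 0.0004 0 0 0 -0.0887" --pt "-0.0093 0.0004 0 0 0 -0.0887" --pt "-0.0093 0.0004 0 0 0 -0.0887" --pt "-0.0093 0.0004 0 0 0 -0.0887" --pt "-0.0093 0.0004 0 0 0 -0.0887" --pt "0 0 0 0 0 0" --pt "0 0 0 0 0 0"

```text
time: 31.75
ee_pos: [0.676, -0.1489, 0.0809]
eef_rot: [0.918, -0.396, 0.0, -0.0]
ft_force: [0.3, 0.5, 0.1]
width: 0.0211
```

```bash
cat >>h.py <<'E'
def arc():
    st(); s=read_state(); d=s['ee_pos'][:2]-np.array([.601,-.22]); R=Ro.from_quat(s['eef_rot']).as_matrix(); print('r',np.hypot(*d),'ang',np.degrees(np.arctan2(d[1],d[0])),'yaw',np.degrees(np.arctan2(R[1,0],R[0,0])), s['joint_positions'])
E
python3 - <<'E'
from h import *
arc()
E
```

```text
31.75 [ 0.676  -0.1489  0.0809] [ 0.6865 -0.7271] [0.3165 0.5374 0.0609] 0.021102149228784804
r 0.10334062457652368 ang 43.44236298721352 yaw -46.64252704783579 [-0.3035  0.6863  0.6734  1.4636 -0.4487  1.1486 -0.3698]
```

Call:
step_arm --pt "-0.0094 0.0002 0 0 0 -0.0887" --pt "-0.0094 0.0003 0 0 0 -0.0887" --pt "-0.0094 0.0003 0 0 0 -0.0887" --pt "-0.0094 0.0004 0 0 0 -0.0887" --pt "-0.0094 0.0004 0 0 0 -0.0887" --pt "-0.0094 0.0004 0 0 0 -0.0887" --pt "-0.0094 0.0004 0 0 0 -0.0887" --pt "-0.0094 0.0004 0 0 0 -0.0887" --pt "-0.0094 0.0004 0 0 0 -0.0887" --pt "-0.0094 0.0004 0 0 0 -0.0887" --pt "0 0 0 0 0 0" --pt "0 0 0 0 0 0"

```text
time: 32.95
ee_pos: [0.5915, -0.1161, 0.0808]
eef_rot: [0.999, 0.035, 0.0, -0.0]
ft_force: [0.2, 0.1, -0.3]
width: 0.0209
```

Call:
step_arm --pt "-0.0093 0.0003 0 0 0 -0.0887" --pt "-0.0093 0.0004 0 0 0 -0.0887" --pt "-0.0093 0.0004 0 0 0 -0.0887" --pt "-0.0093 0.0004 0 0 0 -0.0887" --pt "-0.0093 0.0004 0 0 0 -0.0887" --pt "-0.0093 0.0004 0 0 0 -0.0887" --pt "-0.0093 0.0004 0 0 0 -0.0887" --pt "-0.0093 0.0004 0 0 0 -0.0887" --pt "-0.0093 0.0004 0 0 0 -0.0887" --pt "-0.0093 0.0004 0 0 0 -0.0887" --pt "0 0 0 0 0 0" --pt "0 0 0 0 0 0"

```text
time: 34.15
ee_pos: [0.5133, -0.1604, 0.0806]
eef_rot: [0.888, 0.461, -0.0, -0.0]
ft_force: [-0.8, 0.1, 0.4]
width: 0.0209
```

```bash
python3 - <<'E'
from h import *
arc()
E
```

```text
34.15 [ 0.5133 -0.1604  0.0806] [0.5755 0.8178] [-0.7641  0.1236  0.3631] 0.02089248002647732
r 0.1060299605996345 ang 145.77444245966524 yaw 54.862952929827 [-0.1256  0.3048  0.3963  1.8896 -0.1405  0.9741  1.291 ]
```

Call:
step_arm --pt "0 0 -0.04 0 0 0" --pt "0 0 -0.044 0 0 0.13" --pt "0 0 -0.044 0 0 0.13" --pt "0 0 -0.044 0 0 0.13" --pt "0 0 -0.044 0 0 0.13" --pt "0 0 0 0 0 0.13" --pt "0 0 0 0 0 0.13" --pt "0 0 0 0 0 0.13" --pt "0 0 0 0 0 0.131" --pt "0 0 0 0 0 0" --pt "0 0 0 0 0 0"

```text
time: 35.25
ee_pos: [0.5132, -0.16, 0.2965]
eef_rot: [0.999, -0.038, -0.0, 0.0]
ft_force: [-0.3, 0.8, 0.3]
width: 0.0209
```

Call:
step_arm --pt "0.0305 0.0175 0 0 0 0" --pt "0.0305 0.0175 0 0 0 0" --pt "0.0305 0.0175 0 0 0 0" --pt "0 0 0 0 0 0" --pt "0 0 0 0 0 0" --pt "0 0 0 0 0 0"

```text
time: 35.85
ee_pos: [0.5997, -0.2194, 0.2969]
eef_rot: [0.999, -0.039, 0.0, -0.0]
ft_force: [-0.4, -0.3, 0.5]
width: 0.0208
```

```bash
python3 - <<'E'
from h import *
arc(); c,im=snap('wrist','w11.png')
cv2.imwrite('pics/z11.png',cv2.convertScaleAbs(cv2.resize(im[:250,180:480],None,fx=2.4,fy=2.4,interpolation=cv2.INTER_CUBIC),alpha=1.2))
E
```

```text
35.85 [ 0.5997 -0.2194  0.2969] [ 0.997  -0.0774] [-0.412  -0.3088  0.539 ] 0.02078539570570125
r 0.0014495641396569182 ang 153.98832096272798 yaw -4.438621860083108 [-0.1234  0.3672  0.5475  1.3607 -0.1895  1.4654  0.3366]
```

View pics/z11.png

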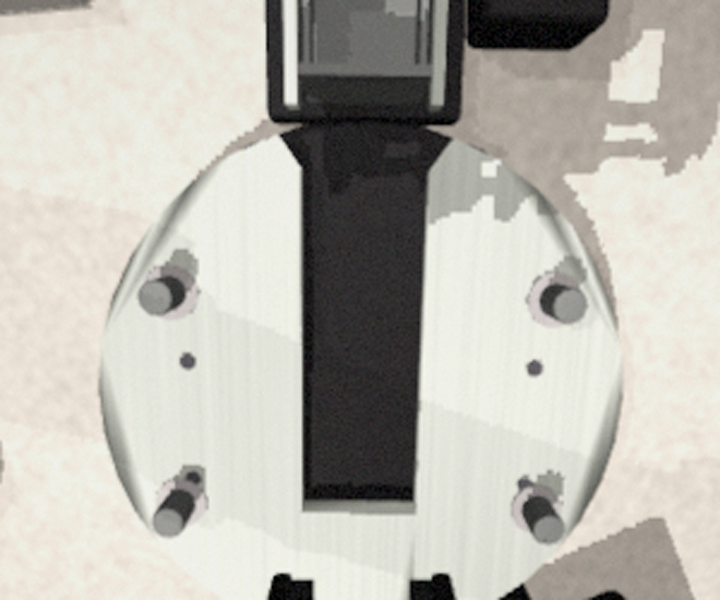

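```bash
python3 - <<'E'
from h import *
c=get_calibration('wrist'); z=lambda x,y:(180+x/2.4,y/2.4)
P=[onz(c,z(*p),.078)[:2] for p in [(155,297),(569,304),(548,528),(168,522)]]; print(P); m=np.mean(P,0); print('axis',m,[np.hypot(*(p-m)) for p in P])
A=lambda v:np.degrees(np.arctan2(v[1],v[0]))
print('slot dir', A(P[0]-P[3]),A(P[1]-P[2]),A(P[1]-P[0])+90,A(P[2]-P[3])+90)
L=[onz(c,z(*p),.046)[:2] for p in [(303,175),(303,485),(428,175),(415,485)]]
print('slot edges',A(L[0]-L[1]),A(L[2]-L[3]),(L[0]+L[2])/2,(L[1]+L[3])/2)
K=[onz(c,z(*p),.0425)[:2] for p in [(297,5),(299,100),(437,5),(430,100),(268,118),(460,118)]]
print('rails',A(K[0]-K[1]),A(K[2]-K[3]),(K[0]+K[2])/2,(K[4]+K[5])/2)
m2=np.array([.601,-.22]);print('lane',[A((K[0]+K[2])/2-q) for q in (m,m2)],[A((K[4]+K[5])/2-q) for q in (m,m2)], 'tip',[A(np.array([.6533,-.3495])-q) for q in (m,m2)])
print('rackend',onz(c,z(364,70),.0995)[:2])
E
```

```text
[array([ 0.51325058, -0.15976416]), array([ 0.69522736, -0.17708982]), array([ 0.68513861, -0.28254783]), array([ 0.50304724, -0.26512672])]
axis [ 0.59916595 -0.22113213] [np.float64(0.10558162020662928), np.float64(0.10567648811344377), np.float64(0.10565598416610761), np.float64(0.10570870445142838)]
slot dir 84.4687071578844 84.53537156360903 84.56137167243045 84.53501199431467
slot edges 84.27630513751494 84.4052165974595 [ 0.60995226 -0.11509091] [ 0.59519199 -0.26404188]
rails 85.51182186880924 82.38978290486354 [ 0.61595328 -0.04557705] [ 0.61116194 -0.09068102]
lane [np.float64(84.53774050529037), np.float64(85.10001457155235)] [np.float64(84.74598308003145), np.float64(85.50690479416608)] tip [np.float64(-67.13434614305562), np.float64(-68.00813855083979)]
rackend [ 0.61168003 -0.08036263]
```

```bash
python3 - <<'E'
from h import *
go([.634,.1475,.25],[.634,.1475,.068])
E
```

```text
[0.634, 0.1475, 0.25] total [ 0.0058 -0.3682  0.0474] n 9 row [ 0.0006 -0.0409  0.0053]
[0.634, 0.1475, 0.068] total [-1.00e-04  1.00e-04  1.82e-01] n 5 row [-0.      0.      0.0364]
```

Call:
step_arm --pt "0.0006 -0.0409 0.0053 0 0 0" --pt "0.0006 -0.0409 0.0053 0 0 0" --pt "0.0006 -0.0409 0.0053 0 0 0" --pt "0.0006 -0.0409 0.0053 0 0 0" --pt "0.0006 -0.0409 0.0053 0 0 0" --pt "0.0006 -0.0409 0.0053 0 0 0" --pt "0.0006 -0.0409 0.0053 0 0 0" --pt "0.0006 -0.0409 0.0053 0 0 0" --pt "0.0006 -0.0409 0.0053 0 0 0.017" --pt "0 0 0 0 0 0" --pt "0 0 0 0 0 0" --pt "0 0 0 0 0 0" --gripper 0

```text
time: 37.1
ee_pos: [0.6342, 0.1454, 0.2498]
eef_rot: [0.999, -0.048, 0.001, -0.0]
ft_force: [-0.5, -1.0, -0.3]
width: 0.0
```

```bash
python3 - <<'E'
from h import *
st(); go([.634,.1475,.068])
E
```

```text
37.1 [0.6342 0.1454 0.2498] [ 0.9953 -0.0965] [-0.5253 -0.9764 -0.2693] 4.948429869997169e-05
[0.634, 0.1475, 0.068] total [-0.0006 -0.002   0.1818] n 5 row [-0.0001 -0.0004  0.0364]
```

Call:
step_arm --pt "0 0 0.036 0 0 0" --pt "0 0 0.036 0 0 0" --pt "0 0 0.036 0 0 0" --pt "0 0 0.036 0 0 0" --pt "0 0 0.028 0 0 0" --pt "0 0 0.01 0 0 0" --pt "0 0 0 0 0 0" --pt "0 0 0 0 0 0" --pt "0 0 0 0 0 0"

```text
time: 38.0
ee_pos: [0.6355, 0.1468, 0.0691]
eef_rot: [0.999, -0.048, 0.001, -0.001]
ft_force: [0.0, -0.4, -0.8]
width: 0.0002
```

Call:
step_arm --pt "0 0.005 0 0 0 0" --pt "0 0.005 0 0 0 0" --pt "0 0.005 0 0 0 0" --pt "0 0.005 0 0 0 0" --pt "0 0.005 0 0 0 0" --pt "0 0.005 0 0 0 0" --pt "0 0.005 0 0 0 0" --pt "0 0.005 0 0 0 0" --pt "0 0.005 0 0 0 0" --pt "0 0.005 0 0 0 0" --pt "0 0.005 0 0 0 0" --pt "0 0.005 0 0 0 0"

```text
time: 39.2
ee_pos: [0.6286, 0.0869, 0.0669]
eef_rot: [0.999, -0.048, -0.0, -0.0]
ft_force: [1.0, 3.5, -0.5]
width: 0.0005
```

```bash
cat >>h.py <<'E'
def lane():
    st(); s=read_state(); d=s['ee_pos'][:2]-np.array([.5992,-.2211]); u=np.array([np.cos(np.radians(84.6)),np.sin(np.radians(84.6))]); print('along',d@u,'off(+right-of-turntable view)',d@np.array([u[1],-u[0]]))
E
python3 - <<'E'
from h import *
lane()
E
```

```text
39.2 [0.6286 0.0869 0.0669] [ 0.9955 -0.0953] [ 1.034   3.4779 -0.5431] 0.00046672377821873506
along 0.30936501211852974 off(+right-of-turntable view) 0.00024259876679207887
```

Call:
step_arm --pt "0 0.006 0 0 0 0" --pt "0 0.006 0 0 0 0" --pt "0 0.006 0 0 0 0" --pt "0 0.006 0 0 0 0" --pt "0 0.006 0 0 0 0" --pt "0 0.006 0 0 0 0" --pt "0 0.006 0 0 0 0" --pt "0 0.006 0 0 0 0" --pt "0 0.006 0 0 0 0" --pt "0 0.006 0 0 0 0" --pt "0 0.006 0 0 0 0" --pt "0 0.006 0 0 0 0"

```text
time: 40.4
ee_pos: [0.6219, 0.0152, 0.0671]
eef_rot: [0.999, -0.048, 0.0, -0.0]
ft_force: [-0.4, 4.8, 2.7]
width: 0.0007
```

Call:
step_arm --pt "0 0.006 0 0 0 0" --pt "0 0.006 0 0 0 0" --pt "0 0.006 0 0 0 0" --pt "0 0.006 0 0 0 0" --pt "0 0.006 0 0 0 0" --pt "0 0.006 0 0 0 0" --pt "0 0.006 0 0 0 0" --pt "0 0.006 0 0 0 0" --pt "0 0.006 0 0 0 0" --pt "0 0.006 0 0 0 0"

```text
time: 41.4
ee_pos: [0.616, -0.0447, 0.067]
eef_rot: [0.999, -0.048, 0.0, -0.0]
ft_force: [0.6, 4.7, 1.5]
width: 0.0006
```

```bash
python3 - <<'E'
from h import *
lane()
E
```

```text
41.4 [ 0.616  -0.0447  0.067 ] [ 0.9954 -0.0953] [0.5514 4.7216 1.5328] 0.0006263747444416877
along 0.17721658165001086 off(+right-of-turntable view) 0.00010936113486080858
```

Call:
step_arm --pt "0 0.005 0 0 0 0" --pt "0 0.005 0 0 0 0" --pt "0 0.005 0 0 0 0" --pt "0 0.005 0 0 0 0" --pt "0 0.004 0 0 0 0" --pt "0 0.003 0 0 0 0" --pt "0 0.003 0 0 0 0" --pt "0 0.002 0 0 0 0" --pt "0 0.002 0 0 0 0"

```text
time: 42.3
ee_pos: [0.6126, -0.0784, 0.0667]
eef_rot: [0.999, -0.048, -0.0, 0.0]
ft_force: [0.1, 5.5, 3.3]
width: 0.0004
```

Call:
step_arm --pt "0 0.001 0 0 0 0" --pt "0 0.001 0 0 0 0" --pt "0 0.001 0 0 0 0"

```text
time: 42.6
ee_pos: [0.6123, -0.0813, 0.0668]
eef_rot: [0.999, -0.048, -0.0, 0.0]
ft_force: [0.8, 3.1, -1.1]
width: 0.0004
```

```bash
python3 - <<'E'
from h import *
lane()
E
```

```text
42.6 [ 0.6123 -0.0813  0.0668] [ 0.9954 -0.0955] [ 0.8015  3.1255 -1.1498] 0.0003760939812382573
along 0.1403882633104635 off(+right-of-turntable view) -0.00010683109051681038
```

Call:
step_arm --pt "0 0.001 0 0 0 0" --pt "0 0.001 0 0 0 0" --pt "0 0.001 0 0 0 0"

```text
time: 42.9
ee_pos: [0.6121, -0.0844, 0.0668]
eef_rot: [0.999, -0.048, -0.0, 0.0]
ft_force: [0.3, 2.5, -1.8]
width: 0.0006
```

Call:
step_arm --pt "0 0.001 0 0 0 0" --pt "0 0.001 0 0 0 0"

```text
time: 43.1
ee_pos: [0.6121, -0.0855, 0.0669]
eef_rot: [0.999, -0.048, 0.0, -0.0]
ft_force: [0.3, 6.7, -0.6]
width: 0.0006
```

Call:
step_arm --pt "0 0.001 0 0 0 0" --pt "0 0.001 0 0 0 0"

```text
time: 43.3
ee_pos: [0.6122, -0.0855, 0.067]
eef_rot: [0.999, -0.047, 0.0, -0.002]
ft_force: [-0.0, 12.6, 0.0]
width: 0.0004
```

Call:
step_arm --pt "0 0.001 0 0 0 0" --pt "0 0 0 0 0 0" --pt "0 0 0 0 0 0"

```text
time: 43.6
ee_pos: [0.6122, -0.0855, 0.0671]
eef_rot: [0.999, -0.046, 0.0, -0.002]
ft_force: [0.5, 13.0, 1.3]
width: 0.0004
```

Call:
step_arm --pt "0 -0.005 0 0 0 0" --pt "0 -0.015 0 0 0 0" --pt "0 -0.02 0 0 0 0" --pt "0 0 -0.04 0 0 0" --pt "0 0 -0.045 0 0 0" --pt "0 0 -0.045 0 0 0" --pt "0 0 -0.045 0 0 0" --pt "0 0 -0.045 0 0 0" --pt "0 0 0 0 0 0" --pt "0 0 0 0 0 0"

```text
time: 44.6
ee_pos: [0.616, -0.0493, 0.2879]
eef_rot: [0.999, -0.048, 0.001, 0.0]
ft_force: [-0.4, 0.5, -1.0]
width: 0.0006
```

Call:
step_arm --pt "0 0.03 0 0 0 0" --pt "0 0.03 0 0 0 0" --pt "0 0.03 0 0 0 0" --pt "0 0.03 0 0 0 0" --pt "0 0.03 0 0 0 0" --pt "0 0.03 0 0 0 0" --pt "0 0 0 0 0 0" --pt "0 0 0 0 0 0" --pt "0 0 0 0 0 0"

```text
time: 45.5
ee_pos: [0.5985, -0.227, 0.2858]
eef_rot: [0.999, -0.047, -0.001, -0.0]
ft_force: [-0.3, 0.3, -0.8]
width: 0.0006
```

```bash
python3 - <<'E'
from h import *
lane(); c,im=snap('wrist','w12.png')
cv2.imwrite('pics/z12.png',cv2.convertScaleAbs(cv2.resize(im[:250,180:480],None,fx=2.4,fy=2.4,interpolation=cv2.INTER_CUBIC),alpha=1.2))
E
```

```text
45.5 [ 0.5985 -0.227   0.2858] [ 0.9956 -0.094 ] [-0.2761  0.3257 -0.7634] 0.0006140759648113727
along -0.005923011679144499 off(+right-of-turntable view) -0.00010900347211548521
```

View pics/z12.png

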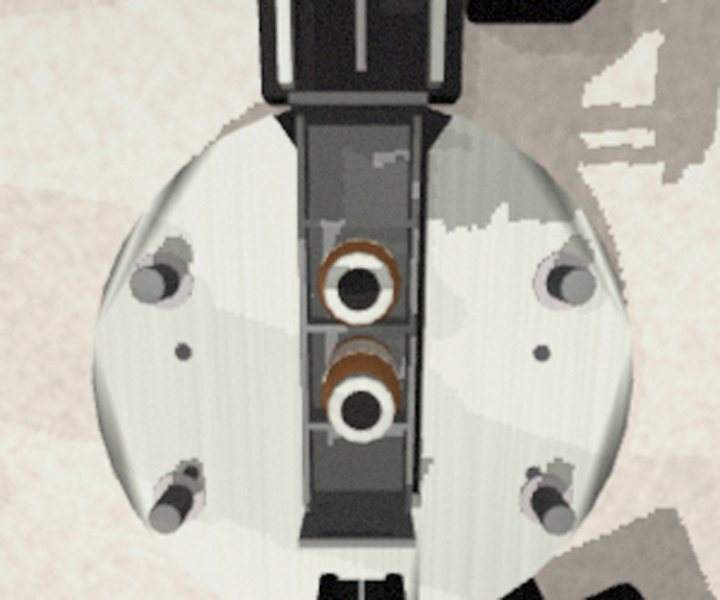

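```bash
python3 - <<'E'
from h import *
c=get_calibration('wrist'); z=lambda x,y:(180+x/2.4,y/2.4)
P=[onz(c,z(*p),.078)[:2] for p in [(155,284),(575,285),(556,516),(166,516)]]; m=np.mean(P,0); print(P,m)
A=lambda v:np.degrees(np.arctan2(v[1],v[0])); print(A(P[0]-P[3]),A(P[1]-P[2]),A(P[1]-P[0])+90,[A(p-m) for p in P],[np.hypot(*(p-m)) for p in P])
u=np.array([np.cos(np.radians(84.5)),np.sin(np.radians(84.5))])
for p,h in [((360,98),.0995),((357,540),.0995)]: print('rack end',(onz(c,z(*p),h)[:2]-m)@u)
for p in [(358,288),(360,410)]: print('bottle',(onz(c,z(*p),.1255)[:2]-m)@u)
E
```

```text
[array([ 0.51658506, -0.15992123]), array([ 0.69447318, -0.17718813]), array([ 0.68421255, -0.28130095]), array([ 0.50367548, -0.26426512])] [ 0.59973657 -0.22066886]
82.94712260643793 84.3715070401104 84.4558910385076 [np.float64(143.84942326108578), np.float64(24.6534334398086), np.float64(-35.66864878663832), np.float64(-155.58960417054664)] [np.float64(0.1029778977798735), np.float64(0.10423818171449996), np.float64(0.10398289396065324), np.float64(0.10549107162448844)]
rack end 0.12187401923874189
rack end -0.05578837520490324
bottle 0.054486857028570854
bottle 0.008571270863208446
```

Call:
step_arm --pt "0 0 0 0 0 -0.1307" --pt "0 0 0 0 0 -0.1307" --pt "0 0 0 0 0 -0.1307" --pt "0 0 0 0 0 -0.1307" --pt "0 0 0 0 0 -0.1307" --pt "0 0 0 0 0 -0.1307" --pt "0 0 0 0 0 -0.1307" --pt "0 0 0 0 0 -0.1307" --pt "0 0 0 0 0 0" --pt "0 0 0 0 0 0" --pt "0 0 0 0 0 0" --gripper 0.45

```text
time: 46.65
ee_pos: [0.5985, -0.228, 0.2868]
eef_rot: [0.89, 0.456, 0.0, -0.0]
ft_force: [0.1, -0.1, -0.1]
width: 0.0389
```

```bash
python3 - <<'E'
from h import *
arc(); go([.5132,-.1598,.13],[.5132,-.1598,.081])
E
```

```text
46.65 [ 0.5985 -0.228   0.2868] [0.5837 0.812 ] [ 0.1325 -0.1465 -0.1261] 0.03888091586330779
r 0.008420108592154484 ang -107.4445161799775 yaw 54.29208218439886 [ 0.0187  0.3561  0.3686  1.3645 -0.1272  1.4443  1.3298]
[0.5132, -0.1598, 0.13] total [ 0.0056 -0.109   0.1569] n 5 row [ 0.0011 -0.0218  0.0314]
[0.5132, -0.1598, 0.081] total [-0.     0.     0.049] n 2 row [-0.      0.      0.0245]
```

Call:
step_arm --pt "0.002 -0.036 0 0 0 0" --pt "0.002 -0.036 0 0 0 0" --pt "0.002 -0.036 0 0 0 0" --pt "0 0 0.04 0 0 0" --pt "0 0 0.04 0 0 0" --pt "0 0 0.04 0 0 0" --pt "0 0 0.035 0 0 0" --pt "0 0 0 0 0 0" --pt "0 0 0 0 0 0" --pt "0 0 0 0 0 0"

```text
time: 47.65
ee_pos: [0.5153, -0.1611, 0.1342]
eef_rot: [0.889, 0.457, 0.001, 0.001]
ft_force: [-0.6, 0.7, 0.5]
width: 0.0389
```

Call:
step_arm --pt "0 0 0.03 0 0 0" --pt "0 0 0.02 0 0 0" --pt "0 0 0 0 0 0" --pt "0 0 0 0 0 0" --pt "0 0 0 0 0 0"

```text
time: 48.15
ee_pos: [0.5153, -0.1611, 0.0839]
eef_rot: [0.889, 0.457, 0.001, 0.001]
ft_force: [0.0, 0.6, 0.5]
width: 0.0391
```

Call:
step_arm --pt "0 0 0 0 0 0" --pt "0 0 0 0 0 0" --pt "0 0 0 0 0 0" --pt "0 0 0 0 0 0" --gripper 0.24

```text
time: 48.55
ee_pos: [0.5141, -0.1608, 0.0821]
eef_rot: [0.889, 0.457, 0.0, 0.0]
ft_force: [-0.6, 0.8, -0.6]
width: 0.0222
```

```bash
sed -i 's/\[.601,-.22\]/[.5992,-.2211]/' h.py; python3 - <<'E'
from h import *
arc()
E
```

```text
48.55 [ 0.5141 -0.1608  0.0821] [0.5817 0.8134] [-0.6209  0.7897 -0.6331] 0.02217075097968931
r 0.10434006179331187 ang 144.68270430258318 yaw 54.42804230373954 [-0.0582  0.2985  0.3184  1.8831 -0.1115  0.9768  1.2595]
```

Call:
step_arm --pt "0.0028 0.0 0 0 0 0.0265" --pt "0.0058 0.0001 0 0 0 0.0545" --pt "0.0058 0.0001 0 0 0 0.0545" --pt "0.0058 0.0001 0 0 0 0.0545" --pt "0.0058 0.0002 0 0 0 0.0545" --pt "0.0058 0.0002 0 0 0 0.0545" --pt "0.0058 0.0002 0 0 0 0.0545" --pt "0.0058 0.0002 0 0 0 0.0545" --pt "0.0058 0.0002 0 0 0 0.0545" --pt "0.0058 0.0002 0 0 0 0.0545" --pt "0.0058 0.0002 0 0 0 0.0545" --pt "0.0058 0.0002 0 0 0 0.0545"

```text
time: 49.75
ee_pos: [0.5661, -0.122, 0.0818]
eef_rot: [0.987, 0.16, -0.001, -0.0]
ft_force: [-3.2, 0.3, 3.0]
width: 0.0213
```

```bash
python3 - <<'E'
from h import *
arc()
E
```

```text
49.75 [ 0.5661 -0.122   0.0818] [0.9488 0.316 ] [-3.2276  0.2621  2.9691] 0.02129909175690833
r 0.10446399975093992 ang 108.44781600871754 yaw 18.42198629637545 [-0.1931  0.3901  0.3955  1.7789 -0.1739  1.0087  0.5906]
```

Call:
step_arm --pt "0.0057 0.0001 0 0 0 0.0545" --pt "0.0057 0.0001 0 0 0 0.0545" --pt "0.0057 0.0001 0 0 0 0.0545" --pt "0.0057 0.0002 0 0 0 0.0545" --pt "0.0057 0.0002 0 0 0 0.0545" --pt "0.0057 0.0002 0 0 0 0.0545" --pt "0.0057 0.0002 0 0 0 0.0545" --pt "0.0057 0.0002 0 0 0 0.0545" --pt "0.0057 0.0002 0 0 0 0.0545" --pt "0.0057 0.0002 0 0 0 0.0545" --pt "0.0057 0.0002 0 0 0 0.0545" --pt "0.0057 0.0002 0 0 0 0.0545"

```text
time: 50.95
ee_pos: [0.6335, -0.1223, 0.0818]
eef_rot: [0.986, -0.165, -0.001, -0.0]
ft_force: [-3.9, 0.6, 2.1]
width: 0.0211
```

Call:
step_arm --pt "0.0057 0.0001 0 0 0 0.0545" --pt "0.0057 0.0001 0 0 0 0.0545" --pt "0.0057 0.0001 0 0 0 0.0545" --pt "0.0057 0.0002 0 0 0 0.0545" --pt "0.0057 0.0002 0 0 0 0.0545" --pt "0.0057 0.0002 0 0 0 0.0545" --pt "0.0057 0.0002 0 0 0 0.0545" --pt "0.0057 0.0002 0 0 0 0.0545" --pt "0.0057 0.0002 0 0 0 0.0545" --pt "0.0057 0.0002 0 0 0 0.0545" --pt "0.0057 0.0002 0 0 0 0.0545" --pt "0.0057 0.0002 0 0 0 0.0545"

```text
time: 52.15
ee_pos: [0.6865, -0.1631, 0.0816]
eef_rot: [0.881, -0.473, -0.001, -0.0]
ft_force: [-3.2, 1.3, 1.4]
width: 0.0215
```

```bash
python3 - <<'E'
from h import *
arc()
E
```

```text
52.15 [ 0.6865 -0.1631  0.0816] [ 0.5522 -0.8337] [-3.1733  1.2701  1.4264] 0.02148701194205385
r 0.1048228004919982 ang 33.5940994064555 yaw -56.47919369417116 [-0.2457  0.7017  0.6282  1.4162 -0.4267  1.163  -0.5457]
```

Call:
step_arm --pt "0.0057 0.0001 0 0 0 0.0545" --pt "0.0057 0.0001 0 0 0 0.0545" --pt "0.0057 0.0001 0 0 0 0.0545" --pt "0.0057 0.0002 0 0 0 0.0545" --pt "0.0057 0.0002 0 0 0 0.0545" --pt "0.0057 0.0002 0 0 0 0.0545" --pt "0.0057 0.0002 0 0 0 0.0545" --pt "0.0057 0.0002 0 0 0 0.0545" --pt "0.0057 0.0002 0 0 0 0.0545" --pt "0.0057 0.0002 0 0 0 0.0545" --pt "0.0057 0.0001 0 0 0 0.0545" --pt "0.0028 0.0001 0 0 0 0.0265"

```text
time: 53.35
ee_pos: [0.7041, -0.2252, 0.0815]
eef_rot: [-0.693, 0.721, 0.001, 0.0]
ft_force: [0.2, 3.0, -0.3]
width: 0.0205
```

Call:
step_arm --pt "0 0 0 0 0 0" --pt "0 0 0 0 0 0"

```text
time: 53.55
ee_pos: [0.7042, -0.2256, 0.0818]
eef_rot: [-0.694, 0.72, -0.0, -0.0]
ft_force: [0.6, 0.1, 0.2]
width: 0.0208
```

```bash
python3 - <<'E'
from h import *
arc()
E
```

```text
53.55 [ 0.7042 -0.2256  0.0818] [-0.0379 -0.9993] [0.5848 0.1403 0.1622] 0.020763746820790838
r 0.10506292334655128 ang -2.461430529632203 yaw -92.1740511413878 [-0.1993  0.8109  0.7461  1.3079 -0.5492  1.2292 -1.0388]
```

Call:
step_arm --pt "0.0035 0.0001 0 0 0 0.033" --pt "0.0035 0.0001 0 0 0 0.033" --pt "0.0035 0.0001 0 0 0 0.033" --pt "0 0 0 0 0 0" --pt "0 0 0 0 0 0" --pt "0 0 0 0 0 0"

```text
time: 54.15
ee_pos: [0.703, -0.2368, 0.0821]
eef_rot: [-0.657, 0.754, -0.0, -0.0]
ft_force: [-0.7, 0.2, 1.1]
width: 0.0206
```

```bash
python3 - <<'E'
from h import *
arc()
E
```

```text
54.15 [ 0.703  -0.2368  0.0821] [-0.1379 -0.9904] [-0.7089  0.2334  1.0532] 0.020643590590678707
r 0.10499969975075314 ang -8.581373441232854 yaw -97.92786937789326 [-0.192   0.8224  0.7658  1.3004 -0.5669  1.2367 -1.1163]
```

Call:
step_arm --pt "0 0 -0.03 0 0 0" --pt "0 0 -0.04 0 0 0" --pt "0 0 -0.045 0 0 0" --pt "0 0 -0.045 0 0 0" --pt "0 0 -0.045 0 0 -0.147" --pt "0 0 -0.045 0 0 -0.147" --pt "0 0 -0.045 0 0 -0.147" --pt "0 0 -0.03 0 0 -0.147" --pt "0 0 0 0 0 -0.147" --pt "0 0 0 0 0 -0.147" --pt "0 0 0 0 0 -0.147" --pt "0 0 0 0 0 -0.147"

```text
time: 55.35
ee_pos: [0.703, -0.2367, 0.4071]
eef_rot: [0.965, -0.261, 0.0, 0.0]
ft_force: [0.2, 0.0, 0.1]
width: 0.0208
```

Call:
step_arm --pt "0 0 0 0 0 -0.147" --pt "0 0 0 0 0 -0.147" --pt "0 0 0 0 0 -0.147" --pt "-0.02 0.035 0 0 0 0" --pt "-0.02 0.035 0 0 0 0" --pt "-0.02 0.035 0 0 0 0" --pt "-0.01 0.035 0 0 0 0" --pt "0 0 0 0 0 0" --pt "0 0 0 0 0 0" --pt "0 0 0 0 0 0" --pt "0 0 0 0 0 0"

```text
time: 56.45
ee_pos: [0.6215, -0.3677, 0.4068]
eef_rot: [0.999, -0.045, 0.0, -0.0]
ft_force: [0.3, -0.2, 0.0]
width: 0.021
```

```bash
python3 - <<'E'
from h import *
arc(); c,im=snap('wrist','w13.png')
cv2.imwrite('pics/z13.png',cv2.convertScaleAbs(cv2.resize(im[:240,160:480],None,fx=2.4,fy=2.4,interpolation=cv2.INTER_CUBIC),alpha=1.3))
E
```

```text
56.45 [ 0.6215 -0.3677  0.4068] [ 0.996  -0.0898] [ 0.2769 -0.1776  0.0128] 0.02097993243423744
r 0.14831990758809124 ang -81.36948409704455 yaw -5.149416789688288 [ 0.1933  0.6098  0.5955  0.8154 -0.3358  1.7894  0.5349]
```

View pics/z13.png

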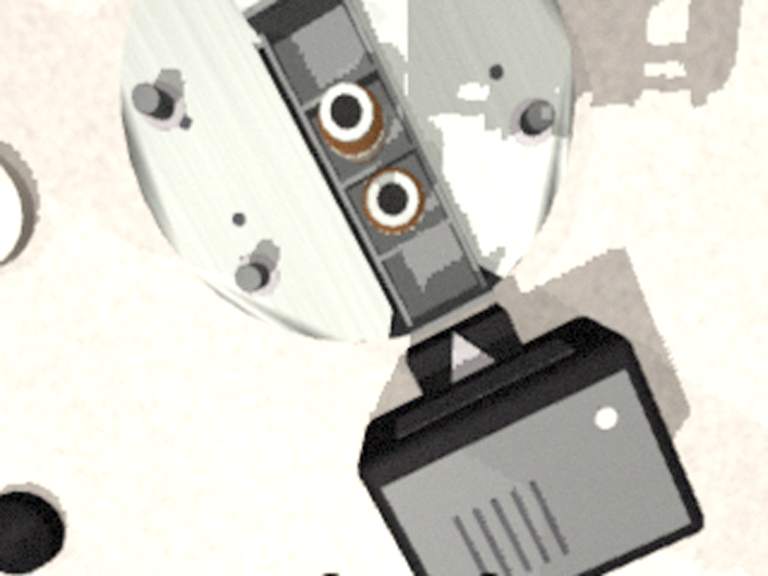

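```bash
python3 - <<'E'
from h import *
c=get_calibration('wrist'); z=lambda x,y:(160+x/2.4,y/2.4)
a,d,C=[onz(c,z(*p),.078)[:2] for p in [(544,113),(255,277),(149,99)]]; tip=onz(c,z(457,333),.046)[:2]
A=lambda v:np.degrees(np.arctan2(v[1],v[0])); print(a,d,C,tip)
print('slot',A(a-d)-90,A(d-C)); m0=(a+C)/2; print('axis',m0,[np.hypot(*(p-m0)) for p in (a,d,C)])
for m in (m0,np.array([.5992,-.2211])): print('tip',A(tip-m),np.hypot(*(tip-m)),'posts',A(a-m)-60,A(d-m)+60,A(C-m)+120-360)
e=[onz(c,z(*p),.046)[:2] for p in [(390,312),(497,270)]]; print('mouth',A(np.mean(e,0)-m0),e)
E
```

```text
[ 0.70629229 -0.23509751] [ 0.53886759 -0.30585451] [ 0.49610517 -0.20905835] [ 0.65274405 -0.35213711]
slot -67.09011573698902 -66.16521073588449
axis [ 0.60119873 -0.22207793] [np.float64(0.10589695426728715), np.float64(0.10442071564726332), np.float64(0.10589695426728728)]
tip -68.38048653976527 0.1399010709562153 posts -67.06214050793331 -66.64984771750778 -67.0621405079333
tip -67.77421928790551 0.14155454226117622 posts -67.44663682463501 -65.44512324534449 -66.66205786917544
mouth -66.63797165068661 [array([ 0.61255082, -0.33558595]), array([ 0.67966776, -0.31651225])]
```

```bash
python3 - <<'E'
from h import *
c=get_calibration('wrist'); g=cv2.cvtColor(cv2.imread('pics/w13.png'),cv2.COLOR_BGR2GRAY).astype(float)
A=lambda v:np.degrees(np.arctan2(v[1],v[0]))
pts=[]
for r in range(35,118,2):
    x0=160+(262+(r*2.4-45)*.5)/2.4; xs=np.arange(int(x0)-8,int(x0)+7); pr=g[r,xs]; k=np.where((pr[:-1]>110)&(pr[1:]<=110))[0]
    if len(k): k=k[0]; pts.append((xs[k]+(pr[k]-110)/(pr[k]-pr[k+1]),r))
W=np.array([onz(c,p,.046)[:2] for p in pts]); vx,vy,x0,y0=cv2.fitLine(W.astype(np.float32),cv2.DIST_HUBER,0,.01,.01).ravel()
if vy>0: vx,vy=-vx,-vy
n=np.array([-vy,vx]); m=np.array([.6012,-.2221]); print(len(pts),'slot left edge dir',A((vx,vy)),'offset of axis',(m-[x0,y0])@n,'resid',np.abs((W-[x0,y0])@n).max())
# pointer mask
s=g[136:165,340:375]; M=(s>90).astype(np.uint8); nn,l,stt,ce=cv2.connectedComponentsWithStats(M); print(stt,ce+[340,136])
E
```

```text
42 slot left edge dir -67.48702 offset of axis 0.031158145502626126 resid 0.00024089101064882906
[[  0   0  35  29 807]
 [  0   0   7   4  16]
 [ 34   0   1   1   1]
 [  8   3  18  20 191]] [[358.0173482  150.60594796]
 [342.125      136.875     ]
 [374.         136.        ]
 [353.85863874 148.61256545]]
```

```bash
python3 - <<'E'
from h import *
c=get_calibration('wrist'); g=cv2.cvtColor(cv2.imread('pics/w13.png'),cv2.COLOR_BGR2GRAY).astype(float)
d=np.radians(-67.487); v=np.array([np.cos(d),np.sin(d)]); n=np.array([-v[1],v[0]])
m=np.array([.6012,-.2221]); e=(m@n)-.03116
s=g[136:165,340:375]; M=(s>90).astype(np.uint8); l=cv2.connectedComponents(M)[1]==3
ys,xs=np.nonzero(l); 
for y in range(ys.min(),ys.max()+1): print(y+136, xs[ys==y].min()+340, xs[ys==y].max()+340, end=' | ')
W=np.array([onz(c,(x+340,y+136),.046)[:2] for x,y in zip(xs,ys)])
tri_,T=cv2.minEnclosingTriangle(W.astype(np.float32).reshape(-1,1,2)); T=T.reshape(-1,2); print(T)
for t in T: print('tri vertex off from left edge',t@n-e, 'along',(t-m)@v)
q=W.mean(0); print('centroid off',q@n-e,(q-m)@v); t=onz(c,(160+457/2.4,332/2.4),.046)[:2]; print('tip off',t@n-e)
E
```

```text
139 349 350 | 140 349 352 | 141 349 353 | 142 349 354 | 143 348 356 | 144 348 357 | 145 348 359 | 146 348 359 | 147 348 361 | 148 348 362 | 149 348 364 | 150 348 365 | 151 348 363 | 152 348 361 | 153 348 359 | 154 349 357 | 155 349 355 | 156 349 353 | 157 349 351 | 158 349 349 | [[ 0.67430604 -0.3705288 ]
 [ 0.6469366  -0.38145953]
 [ 0.64933336 -0.34944373]]
tri vertex off from left edge 0.041862469846112305 along 0.1651092196704677
tri vertex off from left edge 0.012393474954886852 along 0.16472739550689425
tri vertex off from left edge 0.026866213794974447 along 0.1360691370033885
centroid off 0.026955157689380005 0.1554438688039209
tip off 0.02926216773707363
```

Call:
step_arm --pt "0.01 -0.035 0 0 0 0" --pt "0.02 -0.035 0 0 0 0" --pt "0.02 -0.035 0 0 0 0" --pt "0.02 -0.035 0 0 0 0" --pt "0 0 0 0 0 0.147" --pt "0 0 0 0 0 0.147" --pt "0 0 0 0 0 0.147" --pt "0 0 0.04 0 0 0.147" --pt "0 0 0.04 0 0 0.147" --pt "0 0 0.04 0 0 0.147" --pt "0 0 0.04 0 0 0.147" --pt "0 0 0.04 0 0 0.147" --gripper 0.45

```text
time: 57.7
ee_pos: [0.7033, -0.2349, 0.2055]
eef_rot: [0.804, -0.594, 0.0, -0.0]
ft_force: [1.0, 1.3, 1.0]
width: 0.0393
```

Call:
step_arm --pt "0 0 0 0 0 0.147" --pt "0 0 0 0 0 0.147" --pt "0 0 0 0 0 0.147" --pt "0 0 0.04 0 0 0" --pt "0 0 0 0 0 0" --pt "0 0 0 0 0 0" --pt "0 0 0 0 0 0"

```text
time: 58.4
ee_pos: [0.7037, -0.2361, 0.1687]
eef_rot: [-0.657, 0.754, -0.001, 0.0]
ft_force: [0.7, 0.4, 0.7]
width: 0.0391
```

```bash
python3 - <<'E'
from h import *
arc(); go([.703,-.2358,.082])
E
```

```text
58.4 [ 0.7037 -0.2361  0.1687] [-0.1368 -0.9906] [0.7499 0.4264 0.6842] 0.03914429329550052
r 0.10560811657114276 ang -8.150638532439974 yaw -97.86051243150698 [-0.2031  0.7584  0.8151  1.2182 -0.5357  1.376  -1.1412]
[0.703, -0.2358, 0.082] total [-0.0002  0.0009  0.0867] n 2 row [-0.0001  0.0005  0.0434]
```

Call:
step_arm --pt "0 0.0005 0.035 0 0 0" --pt "0 0 0.035 0 0 0" --pt "0 0 0.0165 0 0 0" --pt "0 0 0 0 0 0" --pt "0 0 0 0 0 0" --pt "0 0 0 0 0 0"

```text
time: 59.0
ee_pos: [0.7037, -0.2366, 0.083]
eef_rot: [-0.657, 0.754, -0.001, 0.001]
ft_force: [-0.3, -1.1, 0.1]
width: 0.0391
```

Call:
step_arm --pt "0 0 0 0 0 0" --pt "0 0 0 0 0 0" --pt "0 0 0 0 0 0" --pt "0 0 0 0 0 0" --gripper 0.24

```text
time: 59.4
ee_pos: [0.7027, -0.236, 0.0806]
eef_rot: [-0.657, 0.754, -0.0, 0.0]
ft_force: [-0.3, -0.3, -0.1]
width: 0.0224
```

```bash
python3 - <<'E'
from h import *
arc(); go([.7027,-.239,.082])
E
```

```text
59.4 [ 0.7027 -0.236   0.0806] [-0.1377 -0.9905] [-0.3364 -0.2512 -0.112 ] 0.0224062714421323
r 0.10452735348355363 ang -8.19809778187845 yaw -97.91693722163103 [-0.1976  0.8263  0.7745  1.3036 -0.5759  1.2364 -1.1113]
[0.7027, -0.239, 0.082] total [ 0.003  -0.0005 -0.0014] n 1 row [ 0.003  -0.0005 -0.0014]
```

Call:
step_arm --pt "0.001 0 -0.0005 0 0 0.007" --pt "0.001 0 -0.0005 0 0 0.007" --pt "0.001 0 -0.0004 0 0 0.007" --pt "0 0 0 0 0 0" --pt "0 0 0 0 0 0" --pt "0 0 0 0 0 0"

```text
time: 60.0
ee_pos: [0.7022, -0.2387, 0.0816]
eef_rot: [-0.649, 0.761, 0.0, 0.0]
ft_force: [0.2, 2.3, -2.0]
width: 0.021
```

```bash
python3 - <<'E'
from h import *
arc()
E
```

```text
60.0 [ 0.7022 -0.2387  0.0816] [-0.1582 -0.9874] [ 0.2049  2.2767 -1.9521] 0.0209729835024455
r 0.10448325512255598 ang -9.672537578837938 yaw -99.10224598445909 [-0.1952  0.828   0.7788  1.3009 -0.5792  1.2402 -1.127 ]
```

Pushed about 1.2° further; back up to the viewing pose and re-measure numerically.

Call:
step_arm --pt "0 0 -0.03 0 0 0" --pt "0 0 -0.04 0 0 0" --pt "0 0 -0.045 0 0 0" --pt "0 0 -0.045 0 0 0" --pt "0 0 -0.045 0 0 -0.147" --pt "0 0 -0.045 0 0 -0.147" --pt "0 0 -0.045 0 0 -0.147" --pt "0 0 -0.03 0 0 -0.147" --pt "0 0 0 0 0 -0.147" --pt "0 0 0 0 0 -0.147" --pt "0 0 0 0 0 -0.147" --pt "0 0 0 0 0 -0.147"

```text
time: 61.2
ee_pos: [0.7018, -0.2403, 0.4073]
eef_rot: [0.962, -0.271, 0.0, 0.001]
ft_force: [-0.7, 0.4, -0.5]
width: 0.0211
```

Call:
step_arm --pt "0 0 0 0 0 -0.147" --pt "0 0 0 0 0 -0.147" --pt "0 0 0 0 0 -0.147" --pt "-0.02 0.035 0 0 0 0" --pt "-0.02 0.035 0 0 0 0" --pt "-0.02 0.035 0 0 0 0" --pt "-0.01 0.035 0 0 0 0" --pt "0 0 0 0 0 0" --pt "0 0 0 0 0 0" --pt "0 0 0 0 0 0" --pt "0 0 0 0 0 0"

```text
time: 62.3
ee_pos: [0.6177, -0.3691, 0.4068]
eef_rot: [0.998, -0.056, 0.0, -0.0]
ft_force: [0.3, -0.0, 0.0]
width: 0.0211
```

```bash
cat > chk.py <<'E'
from h import *
st(); c,im=snap('wrist','w14.png'); g=cv2.cvtColor(im,cv2.COLOR_BGR2GRAY).astype(float)
A=lambda v:np.degrees(np.arctan2(v[1],v[0])); ax=np.array([.6005,-.2216])
def edge(th,best):
    a=np.radians(best); v=np.array([np.cos(a),np.sin(a)]); n=np.array([-v[1],v[0]]); pts=[]
    for t in np.arange(-.045,.10,.004):
        P=ax+v*t-n*.03; s=[]
        for o in np.arange(-.010,.0101,.0005):
            q=proj(c,[*(P+n*o),.046]); s.append(cv2.getRectSubPix(g.astype(np.float32),(1,1),tuple(q.astype(float)))[0,0])
        s=np.array(s); k=np.where((s[:-1]>th)&(s[1:]<=th))[0]
        if len(k): k=k[0]; pts.append(P+n*(-.010+.0005*(k+(s[k]-th)/(s[k]-s[k+1]))))
    W=np.array(pts,np.float32); vx,vy,x0,y0=cv2.fitLine(W,cv2.DIST_HUBER,0,.01,.01).ravel()
    if vy>0: vx,vy=-vx,-vy
    return A((vx,vy)),np.array([x0,y0]),len(pts)
for th in (80,110):
    ang,p0,k=edge(th,-68); a=np.radians(ang); v=np.array([np.cos(a),np.sin(a)]); n=np.array([-v[1],v[0]])
    q=proj(c,[.6555,-.358,.046]).round().astype(int); s=g[q[1]-15:q[1]+16,q[0]-17:q[0]+18]; _,l,stt,ce=cv2.connectedComponentsWithStats((s>90).astype(np.uint8)); 
    i=1+np.argmin(np.hypot(*(ce[1:]-[17,15]).T)+1e3*(stt[1:,4]<80)); ys,xs=np.nonzero(l==i)
    W=np.array([onz(c,(x+q[0]-17,y+q[1]-15),.046)[:2] for x,y in zip(xs,ys)],np.float32); T=cv2.minEnclosingTriangle(W.reshape(-1,1,2))[1].reshape(-1,2); T=T[np.argsort((T-ax)@v)]
    print('slot dir',ang,k,'off of tip, base mid, centroid from left edge (mm, want 30)',[1e3*((t-p0)@n) for t in (T[0],(T[1]+T[2])/2,W.mean(0))],'area',len(W))
E
python3 chk.py
```

```text
62.3 [ 0.6177 -0.3691  0.4068] [ 0.9938 -0.1109] [ 0.3035 -0.0101  0.0202] 0.021056387372639037
slot dir -68.35736 37 off of tip, base mid, centroid from left edge (mm, want 30) [np.float32(28.682184), np.float32(28.459099), np.float32(28.90249)] area 193
slot dir -68.36336 37 off of tip, base mid, centroid from left edge (mm, want 30) [np.float32(29.10082), np.float32(28.880713), np.float32(29.32309)] area 193
```

```bash
python3 - <<'E'
from h import *
im=cv2.imread('pics/w14.png'); s=snap('scene','s14.png')[1]
cv2.imwrite('pics/z14.png',np.hstack([cv2.convertScaleAbs(cv2.resize(im[:200,200:400],(400,400),interpolation=cv2.INTER_CUBIC),alpha=1.3),cv2.resize(s[120:360,150:440],(400,331))[[*range(331)]+[330]*69]]))
E
```

```text
(no output)
```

View pics/z14.png

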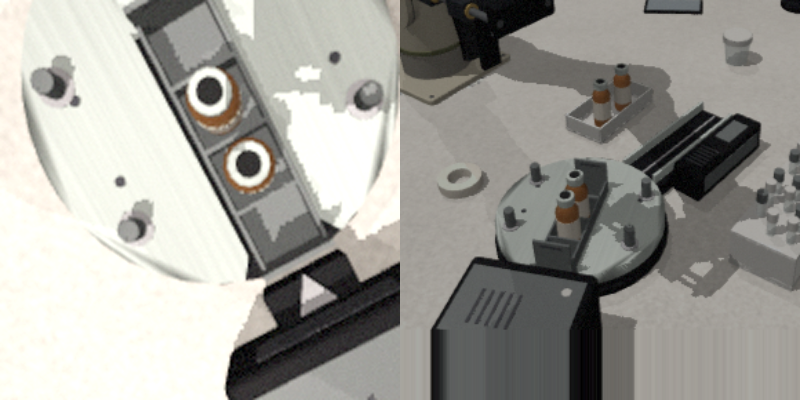

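```bash
python3 - <<'E'
from h import *
c=get_calibration('wrist'); a=np.radians(-68.4); v=np.array([np.cos(a),np.sin(a)])
print('outer plate from axis', (onz(c,(346.5,128.5),.0995)[:2]-[.6005,-.2216])@v)
st(); close_job()
E
```

```text
outer plate from axis 0.11930356627803765
62.4 [ 0.6175 -0.3692  0.4067] [ 0.9938 -0.1112] [ 0.0754  0.9309 -0.0685] 0.021225180853590528
the job is handed in; nothing more can be done
```

I completed the job and handed it in at 62 s of robot time. No verdict is reported back.

- **Bottles:** Both finished bottles were set down in the returns tray. Both waiting bottles are upright in the two middle cells of the rack. One of the waiting bottles had been knocked aside early on, so I located it again before picking it up.
- **Turntable and rack:** I pushed the turntable round by one post, with the fingers loosely either side of it. Then I slid the rack along the lane until it stalled against the stop at about 13 N. Last, I pushed the turntable back to the reader's pointer, with one small correction of about 1.2°.

**Last checks**
- **View:** The final picture shows all four bottles upright, with the gripper clear of everything. I saw no sign that the cup or tape had moved, though I didn't measure them again.
- **Slot to pointer:** The pointer's axis measured 28.5–29.3 mm from the slot edge; 30 mm would be exact. That leaves an error of about 0.4°, and I didn't correct it further.
- **Rack home:** The readings don't fully agree. The outer end plate should be 125 mm from the turntable's axis. I measured 122 mm after the push and a hand-picked 119 mm at the end. I trust the force stall as the sign that it is home, because the rack cannot go past the stop.

I viewed 16 pictures, two over the budget.

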